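# Vent the valve rail, strip its valves, restart

## Task

Shut the air off at the control panel by pressing the square key, then the long bar key, one at a time; only then pull every tall valve up off the rail against its sprung catch and put them all, with the one already lying on the bench, in the grey return tray. When the tray holds them all, press the large round key and then the square key again to restart; let the keys come back up, never press the small round key, and leave the low blanking block clipped on the rail and the other things on the bench where they are.

Things in the scene. Friction and masses are not known exactly. Their poses are not given: they have to be found in the camera images.
- rail: fixed aluminium rail, x -45 to 69, y +-156 mm; origin on its underside. Five stations at y = -116, -58, 0, 58, 116 mm on its deck, 20 mm up, between 10 mm ribs; parts stand square to it. On each +x side a black sprung catch with a steel roller, to 31 mm above the deck, holds the foot's ledge. Pulled straight up (10-20 N in all) it gives in 14 mm; clear at 35 mm
- valve0: solenoid valve, clipped on the rail at the start (may be absent: None). Foot x -31 to +24, y +-18 mm, 30 mm high, with a rounded ledge on its +x side out to x = +32 mm, 20 mm high; on it a black tower 34 (x) by 36 mm (y), centred, from 30 to 105 mm high (+3 mm cap). Origin: centre of the underside, z up through the tower. 0.18 to 0.29 kg. Grip the tower across its 34 mm, fingers closing along x
- valve1: solenoid valve, clipped on the rail at the start (may be absent: None). Foot x -31 to +24, y +-18 mm, 30 mm high, with a rounded ledge on its +x side out to x = +32 mm, 20 mm high; on it a black tower 34 (x) by 36 mm (y), centred, from 30 to 105 mm high (+3 mm cap). Origin: centre of the underside, z up through the tower. 0.18 to 0.29 kg. Grip the tower across its 34 mm, fingers closing along x
- valve2: solenoid valve, clipped on the rail at the start (may be absent: None). Foot x -31 to +24, y +-18 mm, 30 mm high, with a rounded ledge on its +x side out to x = +32 mm, 20 mm high; on it a black tower 34 (x) by 36 mm (y), centred, from 30 to 105 mm high (+3 mm cap). Origin: centre of the underside, z up through the tower. 0.18 to 0.29 kg. Grip the tower across its 34 mm, fingers closing along x
- valve3: solenoid valve, clipped on the rail at the start (may be absent: None). Foot x -31 to +24, y +-18 mm, 30 mm high, with a rounded ledge on its +x side out to x = +32 mm, 20 mm high; on it a black tower 34 (x) by 36 mm (y), centred, from 30 to 105 mm high (+3 mm cap). Origin: centre of the underside, z up through the tower. 0.18 to 0.29 kg. Grip the tower across its 34 mm, fingers closing along x
- valve_off: a valve of the same make and axes as valve0 (55 x 36 mm foot, 34 x 36 mm tower, 105 mm high), already taken off: it lies on its flat side (its y axis vertical, 36 mm thick) on the bench between the robot and the rail. Origin: centre of its underside, z along the tower
- blank: blanking block clipped on one station of the rail: the same foot as a valve, 34 mm high, no tower; it stays where it is. Origin: centre of the underside
- tray: grey open return tray fixed on the bench, 210 x 210 mm outside, 45 mm high, walls and floor 5 mm. Origin: centre of its underside, axes along its sides
- panel: grey control panel fixed on the bench, 155 x 155 x 40 mm, with four black 8 mm high plates in two rows (about 70 mm apart along its x, 72 mm along its y), each with one white key; which key is at which place varies. Origin: centre of its underside
- key_square_top (a point): square white key, 30 x 30 mm. This point: centre of its top face, about 66 mm above the bench when up; it moves with the key
- key_square (a joint): travel of the square key: 0 up, 0.006 m fully down; springs back; about 1.5 N to start and 5 N fully down; counts as pressed beyond 0.004 m, as released below 0.002 m
- key_bar_top (a point): long white bar key, 54 x 18 mm, its length along the panel's y. This point: centre of its top face, about 66 mm above the bench when up; it moves with the key
- key_bar (a joint): travel of the bar key: 0 up, 0.006 m fully down; springs back; about 1.5 N to start and 5 N fully down; counts as pressed beyond 0.004 m, as released below 0.002 m
- key_round_top (a point): large round white key, 42 mm across. This point: centre of its top face, about 66 mm above the bench when up; it moves with the key
- key_round (a joint): travel of the round key: 0 up, 0.006 m fully down; springs back; about 1.5 N to start and 5 N fully down; counts as pressed beyond 0.004 m, as released below 0.002 m
- key_small_top (a point): small round white key, 18 mm across; not used in this job. This point: centre of its top face, about 66 mm above the bench when up; it moves with the key
- key_small (a joint): travel of the small key: 0 up, 0.006 m fully down; springs back; about 1.5 N to start and 5 N fully down; counts as pressed beyond 0.004 m, as released below 0.002 m
- driver: screwdriver lying beyond the rail, bystander; origin on its handle-blade line
- spanner: steel spanner lying beyond the rail, bystander
- mug: white mug, bystander, 76 mm across, 90 mm high, beyond the tray; origin: centre of the underside
- coupling: brass coupling, bystander, 28 mm across, 45 mm high, standing; origin: centre of the underside
- cylinder_unit: small aluminium air cylinder, bystander, standing, 35 x 35 x 90 mm with a rod up to 120 mm; origin: centre of the underside
- oil: white oil bottle, bystander, 48 mm across, 120 mm high; origin: centre of the underside
- gauge: round pressure gauge, bystander, lying face up, 52 mm across, 28 mm high; origin: centre of the underside
Not all that is in view belongs to the job. What is shaped like the valve_off but turquoise is not meant. Leave any blue look-alike of the valve3 alone.

How it is judged:
By the outcome, as a careful person would: the job done as asked, in the order asked, and still so for the second after the job is handed in, with the robot touching nothing.
Of valve0, valve1, valve2, valve3 only 2 to 4 are there at a start; the rules pass over those that are not, and their reading is None.
At some moment in a run one of valve_off may be knocked a few centimetres aside while the robot is not near it.
Once in a run the grip may slacken for a moment while it holds something.
It also fails if it takes over 210 s, if anything falls off the work surface, if the arm or the gripper's body presses on something with over 40 N, if the wrist force passes 120 N, or if a joint passes its speed limit or range.

## Robot

A 6-joint arm with a two-finger parallel gripper is mounted at the origin on the work surface. World frame = base frame: x ahead of the robot, y to its left, z up, the work surface at z = 0. Lengths are in m, angles in rad, forces in N, time in s.
With the tool pointing down it reaches from about 0.35 to 0.975 m from the base axis. Payload 4.9 kg.
Tool frame: the origin (TCP) lies at the very end of the fingers, on their centre line; the grasp point (between the pads) lies 19 mm behind it; x points along the fingers, z is the direction in which the jaws open and shut, and the axes are right-handed (so a half turn about x gives the same grasp; the last joint's range is limited). The gripper opens to 85 mm and grips with 20 to 120 N. Pads are 22 mm wide; open, the fingers measure 114 mm over their backs; the gripper's body (76 mm by 85 mm) begins 54 mm behind the grasp point. The pads swing forward as they close: fully open they stand 13 mm farther back than shut.
Start: joints at [1.196, 0.053, 1.613, -0, 1.476, -0.119], TCP at [0.158, 0.605, 0.231] pointing down, gripper open.
Joint ranges: [-3.01, 3.01], [-1.01, 2.22], [0.06, 2.58], [-1.02, 4.17], [0.09, 2.62], [-3.14, 3.14]. Speed limits (rad/s): [2.57, 2.57, 3.14, 3.14, 3.14, 3.14].

## Interface

Orientations are given as a unit quaternion [w, x, y, z].
In Python, from plant import manip, vision, job gives the robot as it stands.
- The arm moves only by the tool servo_tool, never from a script. Its arguments are lists of equal length, an entry for each row: "twist": the turn, a rotation vector about the world's x, y, z in rad, a list of three; "xyz": the shift along the world's x, y, z in cm, a list of three; "fingers": the opening, from 0 (shut) to 1 (fully open). In form: {"twist": [[wx, wy, wz], ...], "xyz": [[x, y, z], ...], "fingers": [fingers, ...]}. A call has 1 to 8 rows; each row shifts and turns the commanded pose from where the row before left it; what a row does not reach is not made up. A row lasts 1/8 s, in which the tool goes at most 62.5 mm and 10.7 degrees, less where a joint would pass 70% of its speed; a pose out of reach is approached as far as the arm can. A call with a gripper value outside its range is refused whole. The fingers move at their own pace and stop on an object; the grip force is fixed at half the most. Time passes only in rows, so rows that do not move let the fingers close. It gives the time, the measured TCP pose, the force and the opening at its end, in the units of the state.
- manip.state(): the state, without advancing time (a new reading comes with each control period).
- vision.grab_frame(name): name is "side" or "top" or "wrist"; returns the picture (384x512x3 uint8, red, green, blue); there is no depth.
- vision.get_calibration(name): a dict with "camera_matrix" (3x3 intrinsics, pixels), "k1" (the pictures are not rectified: a ray, as slopes to the right and down, at radius r is drawn at 1 + k1 r^2 times it, then the intrinsics apply), "origin" and "orientation" of the camera in the world; the wrist camera has in their place "mount" (4x4, takes a point from camera to tool coordinates, whose origin is the TCP and whose axes are the tool frame's). Camera axes: x right, y up, looking along -z (the intrinsics and any distortion apply to the point x, -y, -z); pixel columns grow to the right and rows downward; lengths in m; the calibration is good to about 2 mm. A picture is of the moment at which its call begins: read the wrist's pose just before it. get_calibration takes no time and is no camera call.
- job.job_done(): hands the job in, once; it reports no verdict.
Trained networks look in the newest picture that a camera, given by its name, has taken for a name from the list of things; names that differ only in an ending like _2 or _b are one class to them, and where a whole thing is asked for, a point or a joint stands for the part that bears it (a point fixed in the world has none). Each returns a list of dicts, best first, with "score" (0 to 1); they miss things now and then, are a little off and sometimes report something else, mostly with a low value. They report only what shows in the picture. A call takes as long as a camera call. They do not tell look-alikes from the thing itself.
- vision.spot_in(camera, label): "extent" ([centre column, centre row, width, height] in pixels, round what is visible of it).
The state is a dict: "time": time; "joint_pos": joint angles; "joint_vel": joint speeds; "joint_efforts": joint torques, N m; "tool_pos": TCP position; "tool_rot": TCP orientation; "contact_force": force on the tool from outside, world axes, zero at the start; "ft_torque": the same for the moment, N m; "gripper_width": opening from 0.0 (shut) to 1.0 (fully open).
Only numpy, scipy, OpenCV 4.12 (cv2) and the standard library are available. Lean on these libraries where they do the work, as an engineer would, in place of code of your own. Each camera call takes 0.05 s, during which the arm holds its last target.

## Working session

There is one attempt and no reset: what is moved stays moved. The work goes in short steps, Python scripts to look and compute and a tool call to move; the robot and the scene stay as the last step left them, time stands still between calls to the robot, and variables do not carry over. Pictures are saved under pics/ and viewed, and the job is handed in when it is done.

Besides the shell and the picture viewer there is one more tool, called after "Emit:" as a command line: name --argument value ..., lists and objects as JSON in quotes. servo_tool: Moves the arm, as the interface text tells. Its arguments: {"type":"object","properties":{"twist":{"type":"array","items":{"type":"array","items":{"type":"number"}}},"xyz":{"type":"array","items":{"type":"array","items":{"type":"number"}}},"fingers":{"type":"array","items":{"type":"number"}}},"required":["twist","xyz","fingers"]}

```bash
ls; mkdir -p pics
cat > h.py <<'E'
import numpy as np, cv2
from plant import manip, vision, job
from scipy.spatial.transform import Rotation as R
def q2R(q): return R.from_quat([q[1],q[2],q[3],q[0]]).as_matrix()
def cam(name,st=None):
    c=vision.get_calibration(name)
    K=np.array(c["camera_matrix"]);k1=c["k1"]
    if "mount" in c:
        st=st or manip.state()
        T=np.eye(4);T[:3,:3]=q2R(st["tool_rot"]);T[:3,3]=st["tool_pos"]
        T=T@np.array(c["mount"]); return K,k1,T[:3,3],T[:3,:3]
    o=np.array(c["orientation"]); 
    return K,k1,np.array(c["origin"]),(q2R(o) if o.size==4 else o)
def ray(C,u,v):
    K,k1,o,Rm=C
    xd=np.array([(u-K[0,2])/K[0,0],(v-K[1,2])/K[1,1]]);x=xd.copy()
    for _ in range(30): x=xd/(1+k1*(x@x))
    return o,Rm@np.array([x[0],-x[1],-1])
def at_z(C,u,v,z):
    o,d=ray(C,u,v); return o+d*(z-o[2])/d[2]
def proj(C,P):
    K,k1,o,Rm=C
    p=Rm.T@(np.array(P)-o); x=np.array([p[0],-p[1]])/-p[2]; x=x*(1+k1*(x@x))
    return np.array([K[0,0]*x[0]+K[0,2],K[1,1]*x[1]+K[1,2]])
def save(name,f,s=1.5):
    im=cv2.cvtColor(f,cv2.COLOR_RGB2BGR)
    if s!=1: im=cv2.resize(im,None,fx=s,fy=s,interpolation=cv2.INTER_CUBIC)
    cv2.imwrite("pics/"+name+".png",im)
E
python3 - <<'E'
from h import *
st=manip.state(); print({k:np.round(v,3) for k,v in st.items()})
for n in ["top","side","wrist"]:
    f=vision.grab_frame(n); save(n+"0",f); print(n,vision.get_calibration(n))
    np.save(n+"0.npy",f)
E
```

```text
pics
{'time': np.float64(0.0), 'joint_pos': array([ 1.196,  0.053,  1.614,  0.   ,  1.476, -0.119]), 'joint_vel': array([-0.001, -0.002,  0.001,  0.002, -0.003, -0.001]), 'joint_efforts': array([-1.0000e-03, -3.9368e+01, -3.7018e+01, -0.0000e+00,  7.0000e-03,
        0.0000e+00]), 'tool_pos': array([0.158, 0.604, 0.23 ]), 'tool_rot': array([ 0.559, -0.433,  0.56 ,  0.432]), 'contact_force': array([ 0.591, -0.011,  0.949]), 'ft_torque': array([ 0.021, -0.011, -0.016]), 'gripper_width': np.float64(1.003)}
top {'camera_matrix': array([[455.25522031,   0.        , 257.49738669],
       [  0.        , 455.25522031, 185.41101125],
       [  0.        ,   0.        ,   1.        ]]), 'k1': 0.06360051297930189, 'origin': array([0.32733263, 0.02829054, 1.49260721]), 'orientation': array([ 0.7090643 ,  0.05785163, -0.05182059, -0.7008535 ])}
side {'camera_matrix': array([[350.91548562,   0.        , 255.9133447 ],
       [  0.        , 350.91548562, 192.32394485],
       [  0.        ,   0.        ,   1.        ]]), 'k1': -0.048104850600295644, 'origin': array([0.42859835, 0.66023963, 0.59149536]), 'orientation': array([-0.07719301, -0.0491231 ,  0.43063649,  0.89787548])}
wrist {'camera_matrix': array([[286.72495691,   0.        , 255.54241778],
       [  0.        , 286.72495691, 188.03704249],
       [  0.        ,   0.        ,   1.        ]]), 'k1': 0.011059545729999424, 'mount': array([[-8.59510042e-04,  2.85516505e-01, -9.58373407e-01,
        -1.42580777e-01],
       [-3.24158846e-04,  9.58373631e-01,  2.85516862e-01,
         7.31249728e-02],
       [ 9.99999578e-01,  5.56069828e-04, -7.31179059e-04,
        -5.29087144e-04],
       [ 0.00000000e+00,  0.00000000e+00,  0.00000000e+00,
         1.00000000e+00]])}
```

View pics/top0.png

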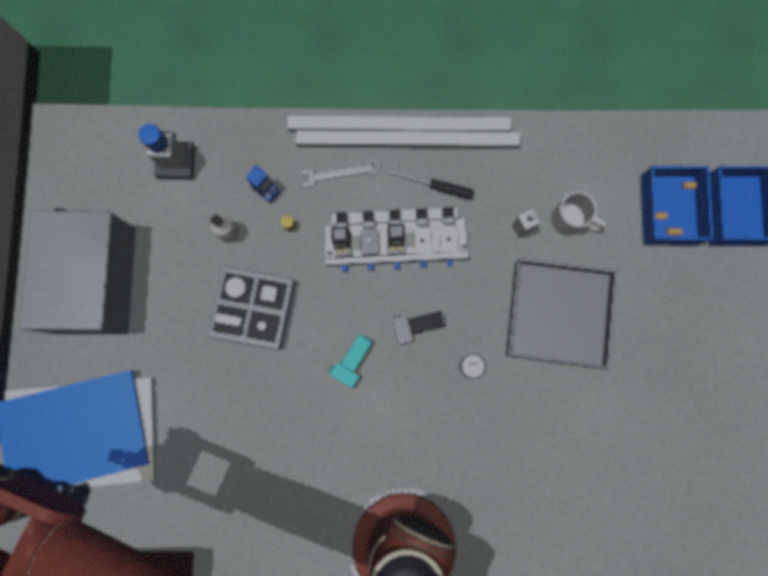

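View pics/side0.png

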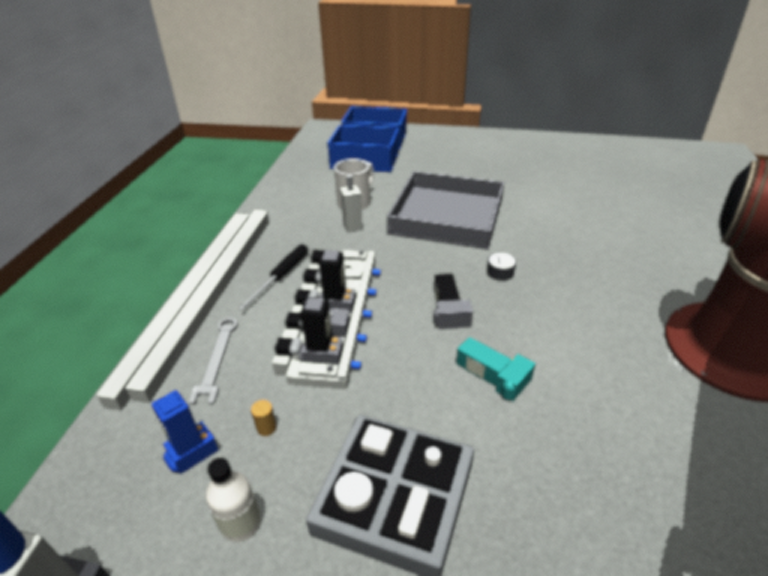

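View pics/wrist0.png

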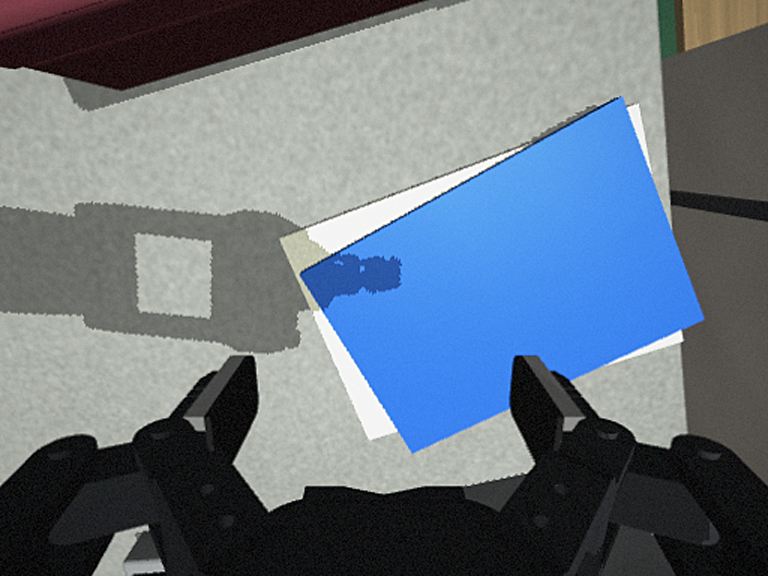

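Top view: two valves on the rail at (341,237) and (396,236), the blank at (369,240) between them, the panel at (252,308), the grey tray at (560,313) and the lying valve at (418,326). The turquoise and blue pieces are decoys. I'll measure these next.

Run:
```python
from h import *
f=np.load("top0.npy")
c=f[130:250,130:420]; save("crop_top",c,2.75)
s=np.load("side0.npy"); save("crop_side",s[160:384,170:400],3)
C=cam("top")
vision.grab_frame("top")
for n,z in [("key_square_top",.066),("key_bar_top",.066),("key_round_top",.066),("key_small_top",.066),("valve_off",.036),("tray",.045),("rail",.02),("panel",.04),("blank",.054),("valve0",.128)]:
    for d in vision.spot_in("top",n)[:5]:
        e=d["extent"]; print(n,round(d["score"],2),np.round(e,1),np.round(at_z(C,e[0],e[1],z),4))
S=cam("side"); vision.grab_frame("side")
for n,z in [("key_square_top",.066),("key_bar_top",.066),("key_round_top",.066),("key_small_top",.066)]:
    for d in vision.spot_in("side",n)[:3]:
        e=d["extent"]; print(n,round(d["score"],2),np.round(e,1),np.round(at_z(S,e[0],e[1],z),4))
```

```text
key_square_top 0.56 [180.8 196.1   8.3   8.1] [0.5137 0.2837 0.066 ]
key_square_top 0.39 [278.9 219.2  33.2  23.3] [ 0.4442 -0.0265  0.066 ]
key_bar_top 0.41 [152.4 212.7  19.5   7.2] [0.4603 0.3705 0.066 ]
key_round_top 0.68 [264.3 159.   96.8  40.4] [0.6363 0.0211 0.066 ]
key_round_top 0.44 [151.1 152.7  17.2  14.2] [0.6528 0.3838 0.066 ]
key_round_top 0.41 [157.6 191.8  14.1  10. ] [0.5266 0.3573 0.066 ]
valve_off 0.88 [278.6 219.7  34.1  22.6] [ 0.445  -0.0267  0.036 ]
valve_off 0.58 [233.1 243.   34.5  33.6] [0.3694 0.1173 0.036 ]
tray 0.57 [372.7 208.8  76.8  73.3] [ 0.4827 -0.3244  0.045 ]
rail 0.72 [266.  158.9  97.4  45.6] [0.6467 0.0153 0.02  ]
panel 0.64 [168.  207.2  59.8  55.5] [0.4808 0.3278 0.04  ]
blank 0.71 [243.6 159.3  13.6  18.7] [0.6372 0.0879 0.054 ]
valve0 0.7 [226.4 161.9  14.5  21.9] [0.6126 0.1373 0.128 ]
valve0 0.61 [175.9 120.9  23.5  24.3] [0.7403 0.2964 0.128 ]
key_square_top 0.65 [249.1 293.9  18.3  12.8] [0.5187 0.3003 0.066 ]
key_bar_top 0.61 [275.4 339.4  16.6  34. ] [0.461  0.3771 0.066 ]
key_bar_top 0.57 [235.7 329.8  25.2  24.7] [0.5266 0.3716 0.066 ]
key_bar_top 0.47 [295.2 139.2  79.9  52.2] [ 0.4896 -0.2491  0.066 ]
key_round_top 0.71 [235.3 327.3  19.3  22.4] [0.5283 0.3674 0.066 ]
key_round_top 0.39 [225.9 214.8  12.2  18.3] [0.6104 0.1049 0.066 ]
key_small_top 0.4 [287.1 304.2   9.   15.1] [0.4502 0.3101 0.066 ]
```

View pics/crop_top.png

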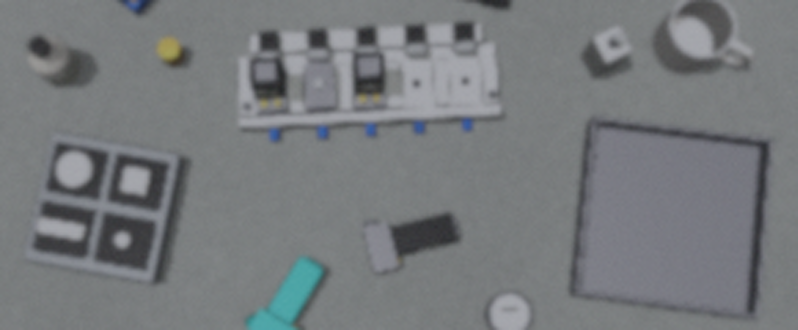

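View pics/crop_side.png

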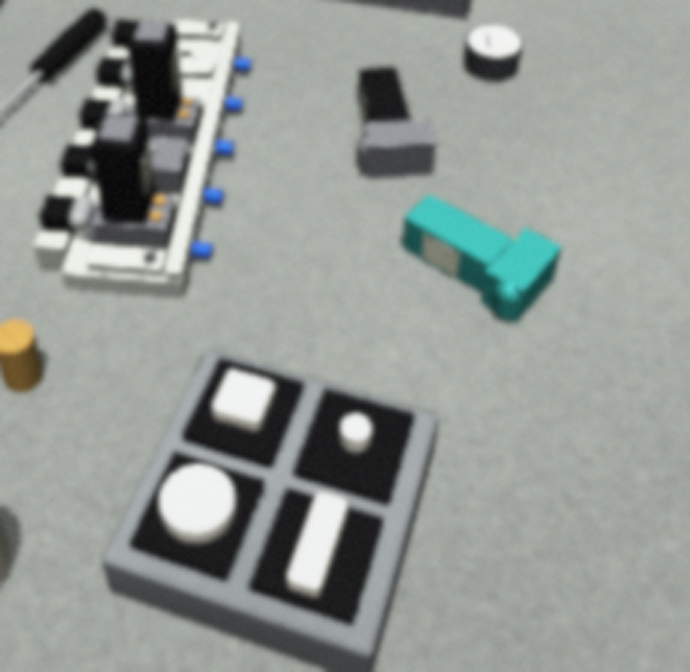

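Run:
```python
from h import *
st=manip.state(); print(st["time"]); print(np.round(q2R(st["tool_rot"]),3))
K,k,o,Rm=cam("wrist"); print(o,Rm[:,2]*-1)
C=cam("top")
for u,v in [(178.7,195.8),(156.8,191.5),(152,213.3),(174.4,217.2)]: print(np.round(at_z(C,u,v,.066),4))
for nm,z,pts in [("tray",.045,[(345.5,174.5),(409,182),(403.5,243.5),(338.5,237)]),("panel",.04,[(151,180),(195.5,187),(187,231.5),(140,225)])]:
    print(nm,[np.round(at_z(C,u,v,z)[:2],4) for u,v in pts])
```

```text
0.95
[[ 0.    -0.967  0.253]
 [ 0.     0.253  0.967]
 [-1.    -0.     0.   ]]
[0.0872416  0.62264359 0.37388429] [ 0.27642836 -0.07150451 -0.95837074]
[0.5146 0.2904 0.066 ]
[0.5276 0.3599 0.066 ]
[0.4584 0.3716 0.066 ]
[0.4468 0.3011 0.066 ]
tray [array([ 0.5925, -0.2407]), array([ 0.5702, -0.4414]), array([ 0.3751, -0.4164]), array([ 0.3922, -0.2151])]
panel [array([0.5685, 0.3863]), array([0.5472, 0.2421]), array([0.404 , 0.2642]), array([0.4232, 0.4139])]
```

Emit:
servo_tool --twist '[[0,0,0],[0,0,0],[0,0,0],[0,0,0],[0,0,0],[0,0,0],[0,0,0],[0,0,0]]' --xyz '[[3.5,-3.4,0.25],[4,-3.4,0.25],[4,-3.4,0.25],[4,-3.4,0.25],[4,-3.4,0.25],[4,-3.4,0.25],[4,-3.4,0.25],[3.5,-3.4,0.25]]' --fingers '[0,0,0,0,0,0,0,0]'

```text
time: 1.95
tool_pos: [0.4694, 0.3313, 0.2516]
tool_rot: [0.56, -0.432, 0.56, 0.432]
contact_force: [-0.4, 0.0, 0.0]
gripper_width: -0.003
```

Emit:
servo_tool --twist '[[0,0,0],[0,0,0],[0,0,0]]' --xyz '[[0,0,0],[0,0,0],[0,0,0]]' --fingers '[0,0,0]'

```text
time: 2.33
tool_pos: [0.4673, 0.3335, 0.2512]
tool_rot: [0.559, -0.433, 0.559, 0.433]
contact_force: [0.3, 0.9, -0.4]
gripper_width: 0.002
```

Run:
```python
from h import *
st=manip.state(); print(st["time"],np.round(st["tool_pos"],4),np.round(st["joint_pos"],3),np.round(st["joint_vel"],3)); C=cam("wrist",st)
f=vision.grab_frame("wrist"); save("wp1",f)
for n in ["key_square_top","key_bar_top","key_round_top","key_small_top"]:
    for d in vision.spot_in("wrist",n)[:3]:
        e=d["extent"]; print(n,round(d["score"],2),np.round(e,1),np.round(at_z(C,e[0],e[1],.066),4))
```

```text
2.325 [0.4673 0.3335 0.2512] [ 0.49  -0.079  1.71   0.     1.511 -0.827] [ 0.006 -0.    -0.001 -0.001 -0.    -0.001]
key_square_top 0.67 [233.3 212.   25.   28. ] [0.5136 0.2931 0.066 ]
key_bar_top 0.61 [288.9 152.7  48.5  19. ] [0.4595 0.3749 0.066 ]
key_round_top 0.61 [291.1 205.1  32.4  33.1] [0.5227 0.3634 0.066 ]
key_small_top 0.55 [231.1 157.2  12.1  16. ] [0.4478 0.3091 0.066 ]
key_small_top 0.54 [289.5 150.2  45.7  22.5] [0.4569 0.3762 0.066 ]
```

View pics/wp1.png

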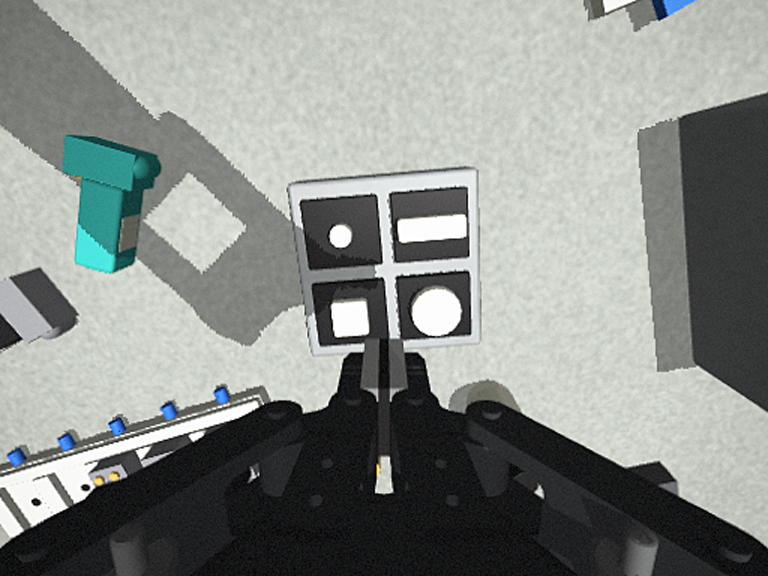

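Emit:
servo_tool --twist '[[0,0,0],[0,0,0],[0,0,0],[0,0,0],[0,0,0],[0,0,0],[0,0,0]]' --xyz '[[2.35,-2.05,-3],[2.3,-2.1,-4],[0,0,-5],[0,0,-4],[0,0,-1.3],[0,0,0],[0,0,0]]' --fingers '[0,0,0,0,0,0,0]'

```text
time: 3.45
tool_pos: [0.5161, 0.292, 0.0808]
tool_rot: [0.561, -0.433, 0.558, 0.432]
contact_force: [-0.1, -0.0, 0.3]
gripper_width: 0.001
```

Emit:
servo_tool --twist '[[0,0,0],[0,0,0],[0,0,0],[0,0,0]]' --xyz '[[0,0,-0.7],[0,0,-0.5],[0,0,-0.2],[0,0,0]]' --fingers '[0,0,0,0]'

```text
time: 3.95
tool_pos: [0.5145, 0.2911, 0.064]
tool_rot: [0.56, -0.432, 0.56, 0.432]
contact_force: [-0.5, 0.0, -0.8]
gripper_width: -0.003
```

Emit:
servo_tool --twist '[[0,0,0],[0,0,0],[0,0,0]]' --xyz '[[0,0,-0.3],[0,0,0],[0,0,0]]' --fingers '[0,0,0]'

```text
time: 4.32
tool_pos: [0.5149, 0.2913, 0.0617]
tool_rot: [0.56, -0.432, 0.559, 0.432]
contact_force: [0.7, 0.1, 0.6]
gripper_width: -0.001
```

Emit:
servo_tool --twist '[[0,0,0],[0,0,0],[0,0,0]]' --xyz '[[0,0,-0.2],[0,0,0],[0,0,0]]' --fingers '[0,0,0]'

```text
time: 4.7
tool_pos: [0.5149, 0.2913, 0.0596]
tool_rot: [0.56, -0.432, 0.559, 0.432]
contact_force: [-0.1, 0.0, 3.2]
gripper_width: -0.001
```

Run:
```python
from h import *
st=manip.state(); print(st["time"],np.round(st["tool_pos"],4),np.round(st["contact_force"],2)); 
save("ws",vision.grab_frame("wrist"));save("ss",vision.grab_frame("side")[240:384,180:350],4)
st=manip.state(); print(st["time"],np.round(st["tool_pos"],4),np.round(st["contact_force"],2));
```

```text
4.7 [0.5149 0.2913 0.0596] [-0.14  0.01  3.15]
4.8 [0.515  0.2913 0.0596] [0.49 0.07 2.64]
```

View pics/ss.png

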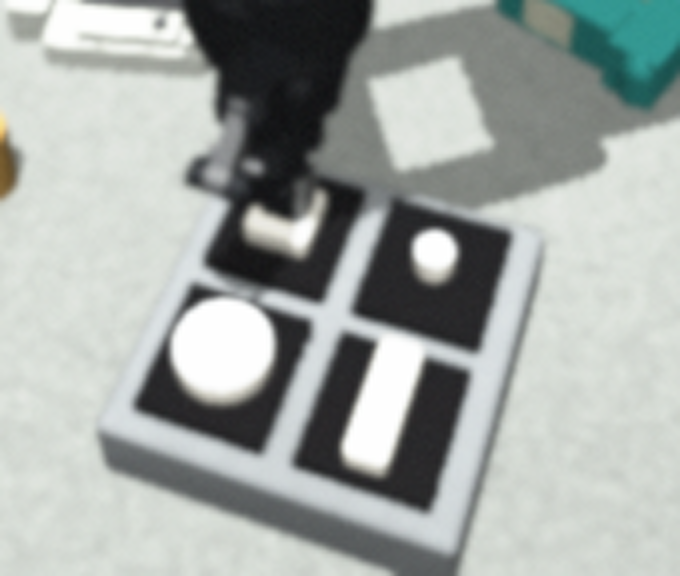

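The fingertips are on the square key, around (275,215) in the crop. The force of about 3 N says it's only half pressed.

Emit:
servo_tool --twist '[[0,0,0],[0,0,0],[0,0,0]]' --xyz '[[0,0,-0.2],[0,0,-0.1],[0,0,0]]' --fingers '[0,0,0]'

```text
time: 5.18
tool_pos: [0.5149, 0.2913, 0.0566]
tool_rot: [0.56, -0.432, 0.559, 0.432]
contact_force: [1.3, -0.9, 4.2]
gripper_width: -0.001
```

Emit:
servo_tool --twist '[[0,0,0],[0,0,0],[0,0,0]]' --xyz '[[0,0,-0.1],[0,0,0],[0,0,0]]' --fingers '[0,0,0]'

```text
time: 5.55
tool_pos: [0.5149, 0.2913, 0.056]
tool_rot: [0.56, -0.432, 0.559, 0.432]
contact_force: [-0.6, -0.5, 7.1]
gripper_width: -0.001
```

Run:
```python
from h import *
for i in range(4):
    st=manip.state(); print(st["time"],np.round(st["tool_pos"],4),np.round(st["contact_force"],2)); vision.grab_frame("top")
```

```text
5.55 [0.5149 0.2913 0.056 ] [-0.58 -0.49  7.13]
5.6 [0.515  0.2913 0.056 ] [-0.91 -0.47  6.75]
5.65 [0.5149 0.2913 0.056 ] [-0.26 -0.19  6.86]
5.7 [0.5149 0.2913 0.056 ] [-1.5   0.03  6.73]
```

Bottomed, above 5 N. On to the bar key.

Emit:
servo_tool --twist '[[0,0,0],[0,0,0],[0,0,0],[0,0,0],[0,0,0],[0,0,0],[0,0,0],[0,0,0]]' --xyz '[[0,0,2],[0,0,2],[-1.9,2.7,0],[-1.9,2.7,0],[-1.8,2.75,0],[0,0,0],[0,0,-2],[0,0,-1]]' --fingers '[0,0,0,0,0,0,0,0]'

```text
time: 6.75
tool_pos: [0.4581, 0.3712, 0.0631]
tool_rot: [0.559, -0.432, 0.561, 0.432]
contact_force: [-0.2, 0.2, 0.4]
gripper_width: -0.003
```

Emit:
servo_tool --twist '[[0,0,0],[0,0,0],[0,0,0],[0,0,0]]' --xyz '[[0,0,-0.5],[0,0,-0.3],[0,0,-0.2],[0,0,0]]' --fingers '[0,0,0,0]'

```text
time: 7.25
tool_pos: [0.4592, 0.3725, 0.0562]
tool_rot: [0.56, -0.432, 0.56, 0.432]
contact_force: [-1.9, -2.6, 4.1]
gripper_width: -0.002
```

Emit:
servo_tool --twist '[[0,0,0],[0,0,0]]' --xyz '[[0,0,-0.1],[0,0,0]]' --fingers '[0,0]'

```text
time: 7.5
tool_pos: [0.4592, 0.3726, 0.056]
tool_rot: [0.56, -0.432, 0.56, 0.432]
contact_force: [-3.1, -5.0, 8.8]
gripper_width: -0.0
```

Run:
```python
from h import *
for i in range(3):
    st=manip.state(); print(st["time"],np.round(st["tool_pos"],4),np.round(st["contact_force"],2)); f=vision.grab_frame("side")
save("sb",f[240:384,180:350],4)
```

```text
7.5 [0.4592 0.3726 0.056 ] [-3.14 -4.98  8.75]
7.55 [0.4593 0.3726 0.056 ] [-3.97 -3.94  9.37]
7.6 [0.4592 0.3726 0.056 ] [-4.13 -4.66  8.99]
```

View pics/sb.png

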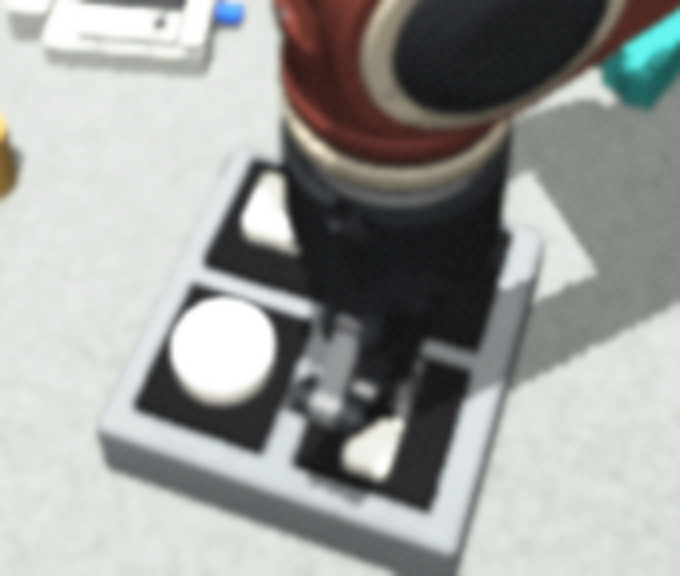

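The bar is bottomed (about 9 N) and the square key is back up, around (265,210). Next I'll lift off, turn, and look at the rail.

Emit:
servo_tool --twist '[[0,0,0],[0,0,0],[0,0,-0.158],[0,0,-0.158],[0,0,-0.158],[0,0,-0.158],[0,0,-0.158],[0,0,-0.158]]' --xyz '[[0,0,4],[0,0,5],[1,-3,4],[2,-4,4],[3,-4,3],[3,-4,2],[3,-4,0],[2,-4,0]]' --fingers '[0,0,0,0,0,0,0,0]'

```text
time: 8.65
tool_pos: [0.6002, 0.1413, 0.2749]
tool_rot: [0.696, -0.127, 0.695, 0.127]
contact_force: [1.0, 0.0, 0.0]
gripper_width: 0.004
```

Emit:
servo_tool --twist '[[0,0,-0.157],[0,0,-0.157],[0,0,0],[0,0,0]]' --xyz '[[2,-3,0],[0,-1,0],[0,0,0],[0,0,0]]' --fingers '[0,0,0,0]'

```text
time: 9.15
tool_pos: [0.6186, 0.1032, 0.2743]
tool_rot: [0.707, -0.02, 0.707, 0.02]
contact_force: [-0.1, 0.2, -0.2]
gripper_width: 0.002
```

Run:
```python
from h import *
st=manip.state(); print(st["time"],np.round(st["tool_pos"],4),np.round(st["joint_pos"],3)); C=cam("wrist",st)
print(np.round(q2R(st["tool_rot"]),3))
f=vision.grab_frame("wrist"); save("wr1",f)
for n,z in [("valve0",.128),("blank",.054),("rail",.02)]:
    for d in vision.spot_in("wrist",n)[:4]:
        e=d["extent"]; print(n,round(d["score"],2),np.round(e,1),np.round(at_z(C,e[0],e[1],z),4))
save("sp",vision.grab_frame("side")[240:384,180:350],4)
```

```text
9.15 [0.6186 0.1032 0.2743] [ 0.047  0.036  1.559  0.     1.546 -0.009]
[[ 0.    -0.056  0.998]
 [ 0.     0.998  0.056]
 [-1.     0.     0.001]]
valve0 0.83 [265.9 219.7  44.6  38.3] [0.6321 0.0545 0.128 ]
valve0 0.76 [265.6 138.7  45.3  41.7] [0.6261 0.1416 0.128 ]
valve0 0.59 [371.2   9.9  39.7  19.8] [0.7118 0.2592 0.128 ]
blank 0.86 [267.  175.9  49.7  32.9] [0.6341 0.0851 0.054 ]
blank 0.7 [356.9 237.7  43.7  73.6] [0.7648 0.0037 0.054 ]
rail 0.85 [270.1 189.1  96.6 175.4] [0.6418 0.0573 0.02  ]
rail 0.57 [358.  239.4  42.2  72.1] [ 0.781  -0.0151  0.02  ]
```

View pics/wr1.png

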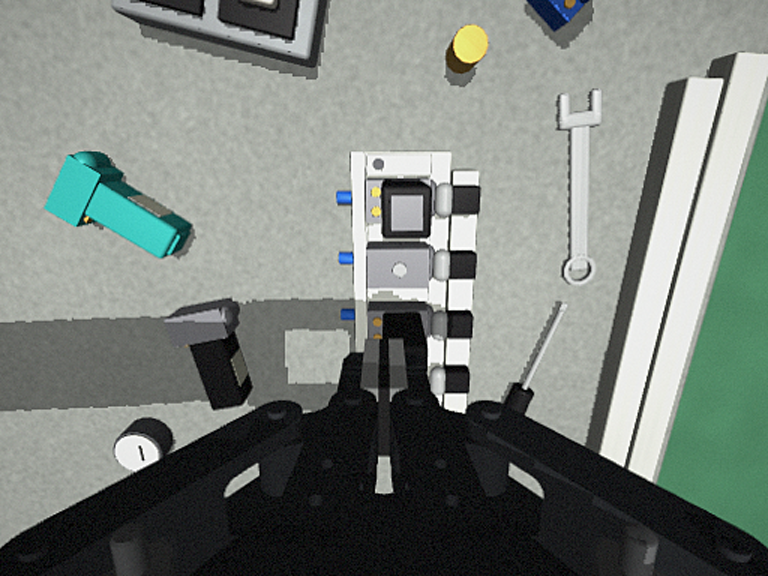

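```bash
python3 - <<'E'
from h import *
st=manip.state(); C=cam("wrist",st)
P=lambda n,u,v,z: print(n,np.round(at_z(C,u/1.5,v/1.5,z),4))
P("capA",407,212,.128)
P("cap NW",386,186,.128);P("cap NE",430,186,.128);P("SE",430,237,.128);P("SW",386,237,.128)
P("blank hole",400,270,.054)
P("corner",352,152,.02);P("corner2",451,152,.02)
for v in (198,258,314): P("blue",352,v,.02)
P("blkcatch",466,200,.051);P("blkcatch",462,265,.051);P("blkcatch",459,324,.051);P("blk",456,379,.051)
f=np.load("wrist0.npy")
E
python3 - <<'E'
import cv2
im=cv2.imread("pics/wr1.png")[130:400,320:520]
cv2.imwrite("pics/wr1c.png",cv2.resize(im,None,fx=2.2,fy=2.2,interpolation=cv2.INTER_CUBIC))
E
```

```text
capA [0.6319 0.1393 0.128 ]
cap NW [0.6169 0.1555 0.128 ]
cap NE [0.6458 0.1571 0.128 ]
SE [0.6487 0.1233 0.128 ]
SW [0.6188 0.1217 0.128 ]
blank hole [0.6339 0.0795 0.054 ]
corner [0.5864 0.1757 0.02  ]
corner2 [0.6737 0.1804 0.02  ]
blue [0.5877 0.1358 0.02  ]
blue [0.5896 0.0798 0.02  ]
blue [0.5915 0.0232 0.02  ]
blkcatch [0.6854 0.1424 0.051 ]
blkcatch [0.6881 0.0862 0.051 ]
blkcatch [0.6912 0.0307 0.051 ]
blk [ 0.6942 -0.0254  0.051 ]
```

View pics/wr1c.png

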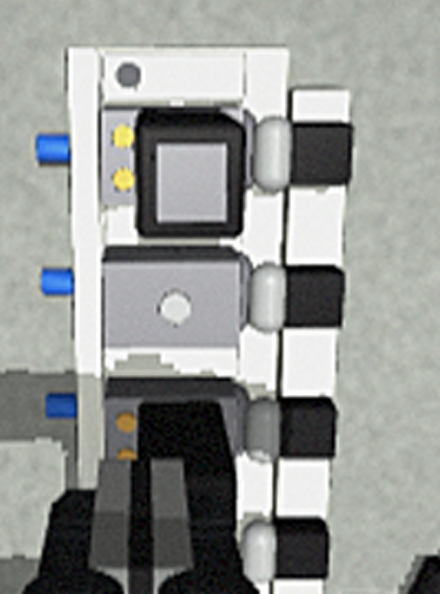

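View pics/sp.png

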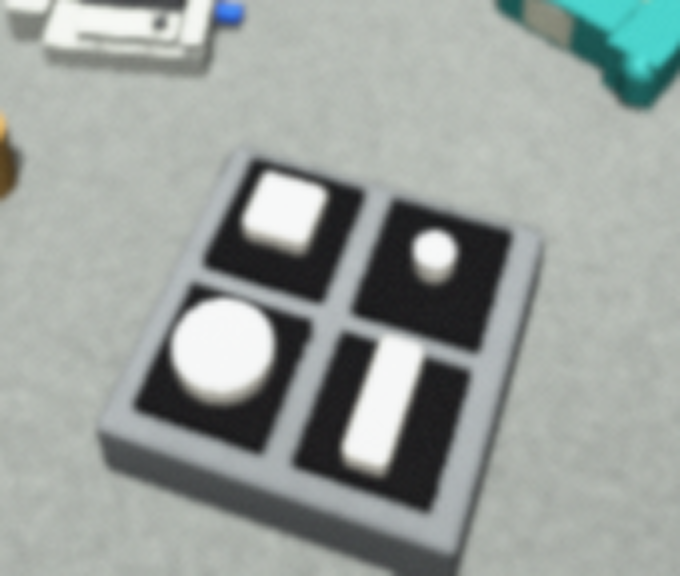

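The square and bar keys are both up again (side crop). The wrist view shows valve A's cap at (407,212), the blank at (400,270), and the lying valve at (215,355). I'll take the lying valve first, so it's placed before the tray fills up.

Emit:
servo_tool --twist '[[0,0,0.05],[0,0,0.05],[0,0,0.07],[0,0,0],[0,0,0],[0,0,0]]' --xyz '[[-4,-1.5,0],[-5,-2,-1],[-5,-2,-1],[-3.5,-0.5,-1],[0,0,0],[0,0,0]]' --fingers '[1,1,1,1,1,1]'

```text
time: 10.15
tool_pos: [0.4444, 0.0428, 0.2451]
tool_rot: [0.703, -0.079, 0.702, 0.079]
contact_force: [-0.1, -0.5, 0.3]
gripper_width: 1.004
```

Run:
```python
from h import *
st=manip.state(); print(st["time"],np.round(st["tool_pos"],4)); C=cam("wrist",st)
print(np.round(q2R(st["tool_rot"]),3))
f=vision.grab_frame("wrist"); save("wo1",f)
for n,z in [("valve_off",.036)]:
    for d in vision.spot_in("wrist",n)[:4]:
        e=d["extent"]; print(n,round(d["score"],2),np.round(e,1),np.round(at_z(C,e[0],e[1],z),4))
```

```text
10.15 [0.4444 0.0428 0.2451]
[[ 0.002 -0.222  0.975]
 [-0.     0.975  0.222]
 [-1.    -0.     0.002]]
valve_off 0.87 [211.4  87.8  91.6  90.4] [0.3747 0.1181 0.036 ]
valve_off 0.59 [250.3 209.9  52.6  81.5] [ 0.4512 -0.0192  0.036 ]
```

View pics/wo1.png

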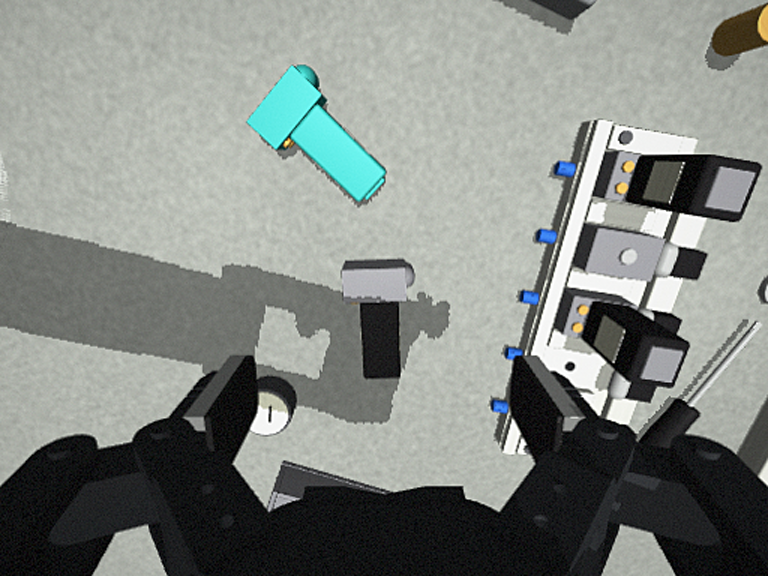

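Run:
```python
from h import *
C=cam("wrist")
p=[at_z(C,u/1.5,v/1.5,.036) for u,v in [(361,304),(397,301),(400,377),(365,379)]]
for q in p: print(np.round(q,4))
a=(p[0]+p[1])/2;b=(p[2]+p[3])/2; d=b-a; print("foot side",a,"end",b,np.linalg.norm(d),np.linalg.norm(p[0]-p[1]),np.degrees(np.arctan2(d[0],-d[1])))
d/=np.linalg.norm(d); print("grasp",a+d*.026, at_z(C,310/1.5,320/1.5,.0))
```

```text
[ 0.4371 -0.0122  0.036 ]
[ 0.4669 -0.0027  0.036 ]
[ 0.4865 -0.0734  0.036 ]
[ 0.4557 -0.0825  0.036 ]
foot side [ 0.45202272 -0.00746792  0.036     ] end [ 0.47110022 -0.07796997  0.036     ] 0.07303758815688786 0.03128392251735364 15.141342926051164
grasp [ 0.45881395 -0.03256532  0.036     ] [ 0.39345213 -0.05198272  0.        ]
```

Emit:
servo_tool --twist '[[0,0,0.04],[0,0,0],[0,0,0],[0,0,0],[0,0,0],[0,0,0],[0,0,0]]' --xyz '[[0.7,-3.7,-2],[0.7,-3.8,-4],[0.05,0,-5],[0,0,-5],[0,0,-4],[0,0,-2.3],[0,0,-1]]' --fingers '[1,1,1,1,1,1,1]'

```text
time: 11.12
tool_pos: [0.458, -0.0321, 0.0098]
tool_rot: [0.7, -0.093, 0.702, 0.093]
contact_force: [0.4, -0.2, 0.6]
gripper_width: 1.003
```

Emit:
servo_tool --twist '[[0,0,0],[0,0,0],[0,0,0],[0,0,0],[0,0,0],[0,0,0]]' --xyz '[[0,0,0],[0,0,0],[0,0,0],[0,0,0],[0,0,0],[0,0,0]]' --fingers '[0,0,0,0,0,0]'

```text
time: 11.88
tool_pos: [0.4596, -0.0327, 0.0129]
tool_rot: [0.702, -0.093, 0.7, 0.092]
contact_force: [-1.3, -0.3, 6.6]
gripper_width: 0.383
```

Run:
```python
from h import *
st=manip.state(); print(st["time"],np.round(st["tool_pos"],4),st["gripper_width"],st["contact_force"])
f=vision.grab_frame("wrist"); save("wo2",f)
```

```text
11.875 [ 0.4596 -0.0327  0.0129] 0.3826255300019663 [-1.31338213 -0.3054134   6.62933497]
```

View pics/wo2.png

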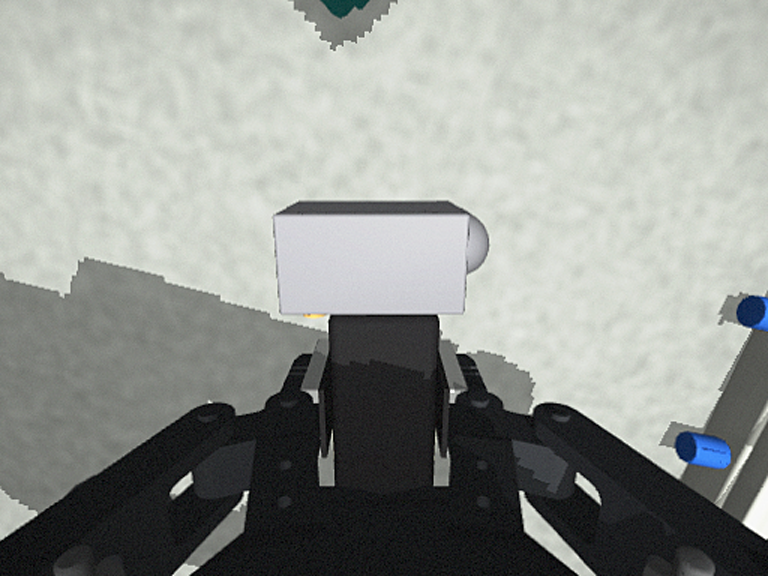

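Emit:
servo_tool --twist '[[0,0,0],[0,0,0],[0,0,0],[0,0,-0.1],[0,0,-0.1],[0,0,-0.1],[0,0,-0.09],[0,0,0]]' --xyz '[[0,0,2],[0,0,4],[0,0,3],[0,-3,0],[-0.6,-5,0],[-0.6,-5,0],[-0.6,-5,0],[-0.6,-5,0]]' --fingers '[0,0,0,0,0,0,0,0]'

```text
time: 12.92
tool_pos: [0.4331, -0.2634, 0.1004]
tool_rot: [0.705, 0.045, 0.706, -0.045]
contact_force: [0.7, -0.3, -2.1]
gripper_width: 0.384
```

Emit:
servo_tool --twist '[[0,0,0],[0,0,0],[0,0,0],[0,0,0]]' --xyz '[[-0.6,-4,0],[-0.1,-1.9,0],[0,0,0],[0,0,0]]' --fingers '[0,0,0,0]'

```text
time: 13.42
tool_pos: [0.4271, -0.3199, 0.1007]
tool_rot: [0.705, 0.045, 0.706, -0.044]
contact_force: [-0.0, 0.2, -2.4]
gripper_width: 0.388
```

Run:
```python
from h import *
st=manip.state(); print(st["time"],np.round(st["tool_pos"],4),st["gripper_width"],st["contact_force"])
print(np.round(q2R(st["tool_rot"]),3))
f=vision.grab_frame("wrist"); save("wo3",f)
save("so3",vision.grab_frame("side")[50:220,180:420],3)
```

```text
13.425 [ 0.4271 -0.3199  0.1007] 0.38783161852267345 [-0.0329648   0.20811133 -2.40580679]
[[-0.001  0.126  0.992]
 [ 0.001  0.992 -0.126]
 [-1.     0.001 -0.001]]
```

View pics/wo3.png

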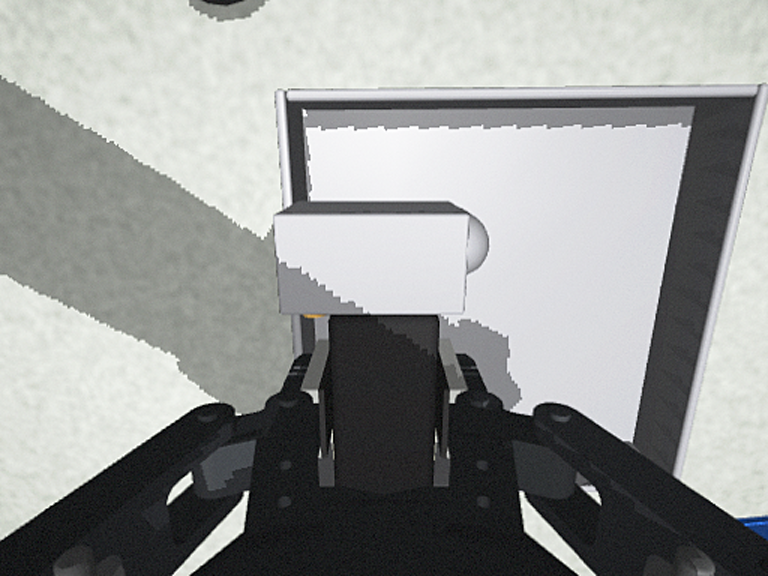

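View pics/so3.png

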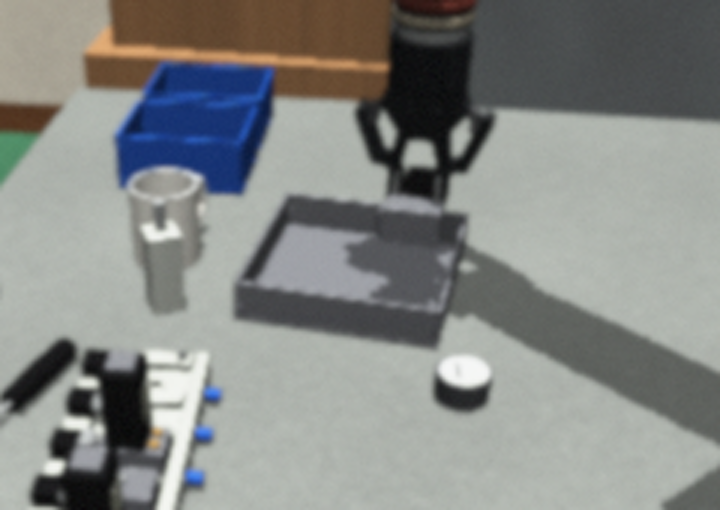

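Run:
```python
from h import *
C=cam("wrist")
for u,v in [(282,95),(763,88),(293,300),(715,300)]: print(np.round(at_z(C,u/1.5,v/1.5,.045),4))
for u,v in [(275,215),(465,213),(488,245)]: print("foot",np.round(at_z(C,u/1.5,v/1.5,.125),4))
```

```text
[ 0.396  -0.2189  0.045 ]
[ 0.5975 -0.2423  0.045 ]
[ 0.3836 -0.3103  0.045 ]
[ 0.5866 -0.3358  0.045 ]
foot [ 0.4043 -0.2604  0.125 ]
foot [ 0.4561 -0.2664  0.125 ]
foot [ 0.4619 -0.2761  0.125 ]
```

Emit:
servo_tool --twist '[[0,0,0],[0,0,0],[0,0,0],[0,0,0],[0,0,0],[0,0,0]]' --xyz '[[1,0,0],[0,0,-3],[0,0,-3],[0,0,-1.5],[0,0,-0.7],[0,0,0]]' --fingers '[0,0,0,0,0,0]'

```text
time: 14.28
tool_pos: [0.4375, -0.3215, 0.0196]
tool_rot: [0.706, 0.045, 0.706, -0.045]
contact_force: [0.1, 1.0, -1.6]
gripper_width: 0.383
```

Emit:
servo_tool --twist '[[0,0,0],[0,0,0],[0,0,0],[0,0,0]]' --xyz '[[0,0,0],[0,0,0],[0,0,0],[0,0,0]]' --fingers '[0.55,0.55,0.55,0.55]'

```text
time: 14.78
tool_pos: [0.4373, -0.3216, 0.0197]
tool_rot: [0.706, 0.045, 0.705, -0.045]
contact_force: [0.8, 0.5, 0.1]
gripper_width: 0.549
```

Emit:
servo_tool --twist '[[0,0,0],[0,0,0],[0,0,0],[0,0,0],[0,0,0],[0,0,0.06],[0,0,0.06],[0,0,0.06]]' --xyz '[[0,0,2],[0,0,5],[0,0,6],[0,0,6],[1.5,3,4],[2.5,5,0],[2.5,5,0],[2.5,5,0]]' --fingers '[0.55,0.55,1,1,1,1,1,1]'

```text
time: 15.78
tool_pos: [0.5277, -0.1398, 0.2496]
tool_rot: [0.707, -0.019, 0.707, 0.019]
contact_force: [1.3, -0.8, 0.3]
gripper_width: 1.003
```

Emit:
servo_tool --twist '[[0,0,0],[0,0,0],[0,0,0],[0,0,0],[0,0,0],[0,0,0],[0,0,0]]' --xyz '[[2.5,5,0],[2.5,5,0],[2.5,5,0],[2.4,5,0],[1,3.2,0],[0,0,0],[0,0,0]]' --fingers '[1,1,1,1,1,1,1]'

```text
time: 16.65
tool_pos: [0.6359, 0.0901, 0.2491]
tool_rot: [0.707, -0.019, 0.707, 0.019]
contact_force: [0.8, -0.3, 0.2]
gripper_width: 1.002
```

Run:
```python
from h import *
st=manip.state(); print(st["time"],np.round(st["tool_pos"],4)); C=cam("wrist",st)
print(np.round(q2R(st["tool_rot"]),3))
f=vision.grab_frame("wrist"); save("wc1",f)
for n,z in [("valve0",.128)]:
    for d in vision.spot_in("wrist",n)[:4]:
        e=d["extent"]; print(n,round(d["score"],2),np.round(e,1),np.round(at_z(C,e[0],e[1],z),4))
save("tc1",vision.grab_frame("top"))
```

```text
16.65 [0.6359 0.0901 0.2491]
[[-0.001 -0.053  0.999]
 [-0.001  0.999  0.053]
 [-1.    -0.001 -0.001]]
valve0 0.73 [255.9 226.8  45.6  61.2] [0.6381 0.0437 0.128 ]
valve0 0.63 [254.3 128.7  49.3  44.6] [0.6315 0.1398 0.128 ]
```

View pics/wc1.png

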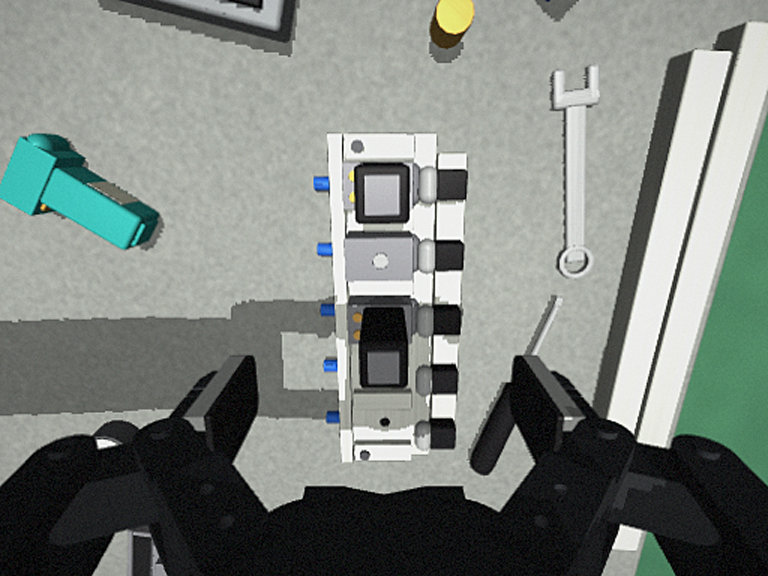

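View pics/tc1.png

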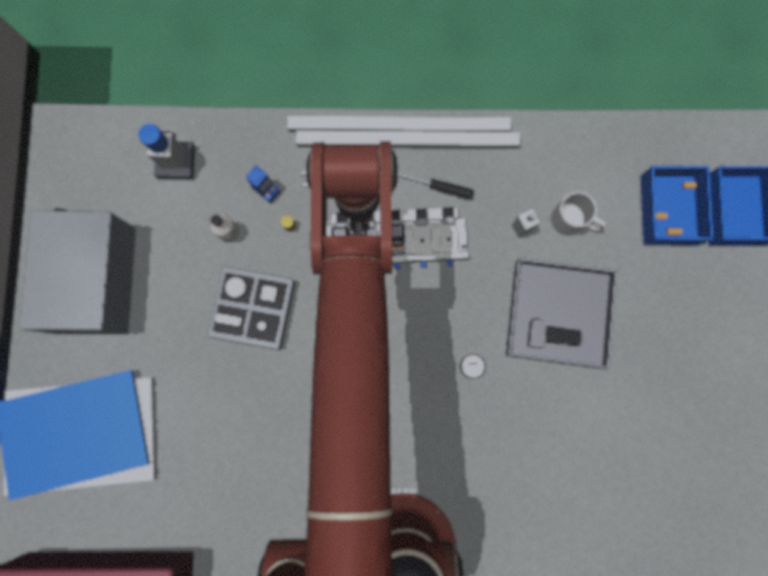

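The lying valve is flat in the tray at (555,335) in the top view. In the wrist view, valve A's cap is at (382,195) and valve C's at (383,366).

Run:
```python
from h import *
st=manip.state(); print(st["time"]); C=cam("wrist",st)
for u,v in [(382,195),(383,366)]: print(np.round(at_z(C,u/1.5,v/1.5,.128),4))
```

```text
16.8
[0.6321 0.138  0.128 ]
[0.6385 0.0238 0.128 ]
```

Emit:
servo_tool --twist '[[0,0,0],[0,0,0],[0,0,0],[0,0,0],[0,0,0],[0,0,0],[0,0,0]]' --xyz '[[0.15,-3.3,0],[0.1,-3.35,0],[0,0,-5],[0,0,-5],[0,0,-4],[0,0,-2.7],[0,0,0]]' --fingers '[1,1,1,1,1,1,1]'

```text
time: 17.68
tool_pos: [0.6362, 0.0233, 0.0794]
tool_rot: [0.705, -0.018, 0.709, 0.018]
contact_force: [-0.3, 0.4, 0.5]
gripper_width: 0.995
```

Emit:
servo_tool --twist '[[0,0,0],[0,0,0],[0,0,0],[0,0,0],[0,0,0],[0,0,0]]' --xyz '[[0,0,0],[0,0,0],[0,0,0],[0,0,0],[0,0,0],[0,0,0]]' --fingers '[0,0,0,0,0,0]'

```text
time: 18.42
tool_pos: [0.6396, 0.0241, 0.0842]
tool_rot: [0.708, -0.019, 0.706, 0.019]
contact_force: [-1.4, -1.0, 5.2]
gripper_width: 0.395
```

Gripped. I'll pull straight up in small steps.

Emit:
servo_tool --twist '[[0,0,0],[0,0,0],[0,0,0],[0,0,0],[0,0,0],[0,0,0]]' --xyz '[[0,0,0.3],[0,0,0.5],[0,0,0.5],[0,0,0.5],[0,0,0.5],[0,0,0.7]]' --fingers '[0,0,0,0,0,0]'

```text
time: 19.18
tool_pos: [0.6388, 0.0241, 0.1131]
tool_rot: [0.707, -0.019, 0.707, 0.019]
contact_force: [-0.1, 0.4, -2.4]
gripper_width: 0.39
```

Emit:
servo_tool --twist '[[0,0,0],[0,0,0],[0,0,0],[0,0,0],[0,0,0],[0,0,0]]' --xyz '[[0,0,1],[0,0,2],[0,0,3],[0,0,3],[0,0,0],[0,0,0]]' --fingers '[0,0,0,0,0,0]'

```text
time: 19.92
tool_pos: [0.6382, 0.0242, 0.2018]
tool_rot: [0.707, -0.019, 0.707, 0.019]
contact_force: [0.7, 0.7, -4.2]
gripper_width: 0.391
```

Run:
```python
from h import *
st=manip.state(); print(st["time"],np.round(st["tool_pos"],4),st["gripper_width"],st["contact_force"])
save("wc2",vision.grab_frame("wrist"))
save("sc2",vision.grab_frame("side")[80:280,150:400],3)
```

```text
19.925 [0.6382 0.0242 0.2018] 0.390715882580605 [ 0.67946345  0.71795591 -4.23965363]
```

View pics/sc2.png

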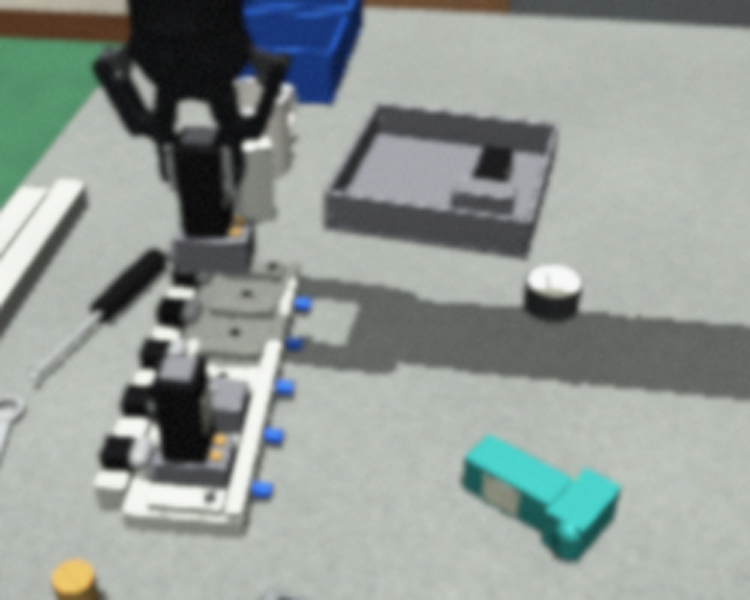

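View pics/wc2.png

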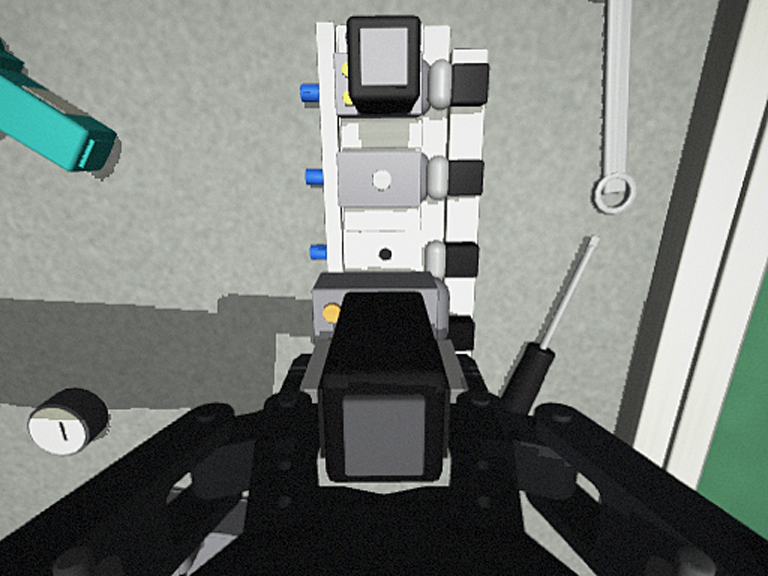

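Valve C is free and hangs straight, with the blank still on its station at (380,180). Carrying it to the tray.

Emit:
servo_tool --twist '[[0,0,0],[0,0,-0.06],[0,0,-0.06],[0,0,-0.06],[0,0,0],[0,0,0],[0,0,0],[0,0,0]]' --xyz '[[-1,-3,1],[-1.4,-4.5,1],[-1.4,-5,0],[-1.4,-5,0],[-1.4,-5,0],[-1.4,-5,0],[-1.4,-5,0],[-1.4,-4.5,0]]' --fingers '[0,0,0,0,0,0,0,0]'

```text
time: 21.02
tool_pos: [0.5293, -0.3471, 0.2203]
tool_rot: [0.705, 0.046, 0.706, -0.044]
contact_force: [1.3, 0.7, -3.8]
gripper_width: 0.391
```

Emit:
servo_tool --twist '[[0,0,0],[0,0,0],[0,0,0],[0,0,0]]' --xyz '[[-0.6,-3.5,0],[0,0,0],[0,0,-4],[0,0,0]]' --fingers '[0,0,0,0]'

```text
time: 21.52
tool_pos: [0.5224, -0.3779, 0.1766]
tool_rot: [0.703, 0.047, 0.709, -0.042]
contact_force: [-1.5, 0.1, -3.2]
gripper_width: 0.395
```

Run:
```python
from h import *
st=manip.state(); print(st["time"],np.round(st["tool_pos"],4),st["gripper_width"],st["contact_force"])
print(np.round(q2R(st["tool_rot"]),3))
save("wc3",vision.grab_frame("wrist"))
save("sc3",vision.grab_frame("side")[50:220,180:420],3)
```

```text
21.525 [ 0.5224 -0.3779  0.1766] 0.39540485458482605 [-1.53513752  0.0828723  -3.15936497]
[[-0.008  0.126  0.992]
 [ 0.008  0.992 -0.126]
 [-1.     0.006 -0.009]]
```

View pics/wc3.png

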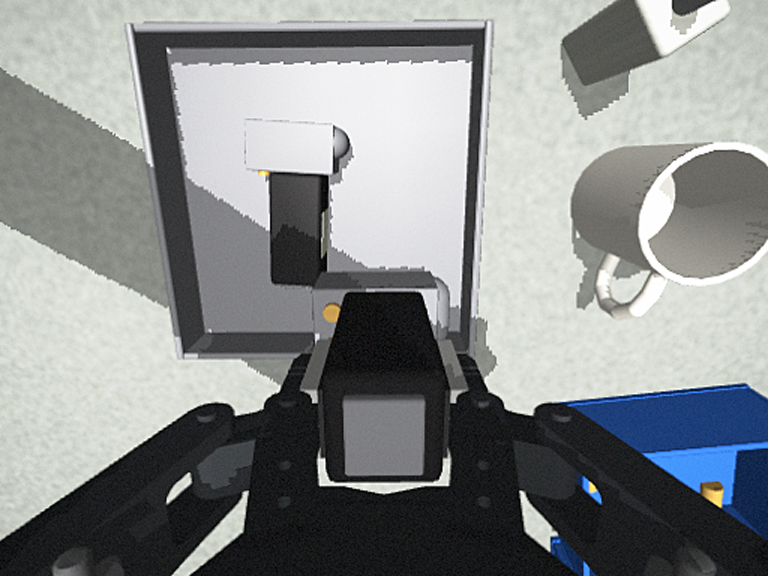

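View pics/sc3.png

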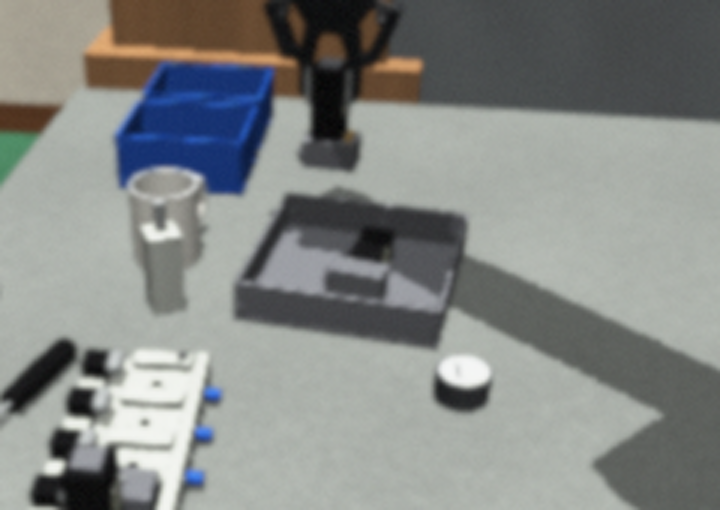

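Run:
```python
from h import *
st=manip.state(); print(np.round(st["tool_pos"],4)); C=cam("wrist")
for u,v in [(130,27),(490,24),(182,353)]: print(np.round(at_z(C,u/1.5,v/1.5,.045),4))
for u,v in [(247,121),(333,126),(330,172),(247,170),(322,284),(272,283)]: print("off",np.round(at_z(C,u/1.5,v/1.5,.041),4))
```

```text
[ 0.5245 -0.3798  0.1815]
[ 0.3977 -0.2207  0.045 ]
[ 0.6024 -0.2449  0.045 ]
[ 0.3739 -0.4243  0.045 ]
off [ 0.4519 -0.2779  0.041 ]
off [ 0.5041 -0.2874  0.041 ]
off [ 0.4978 -0.3144  0.041 ]
off [ 0.4455 -0.3065  0.041 ]
off [ 0.4803 -0.3873  0.041 ]
off [ 0.4463 -0.3823  0.041 ]
```

The lying valve sits about 3 cm aside of where I left it: foot at (290,147), tower end at (297,283). This is probably the announced knock, and it's still flat in the tray. I'm shifting the upright placements to clear it.

Emit:
servo_tool --twist '[[0,0,0],[0,0,0],[0,0,0],[0,0,0],[0,0,0],[0,0,0],[0,0,0],[0,0,0]]' --xyz '[[1.1,-1.4,0],[0,0,-2],[0,0,-4],[0,0,-3],[0,0,-1.5],[0,0,-0.5],[0,0,0],[0,0,0]]' --fingers '[0,0,0,0,0,0,0,0]'

```text
time: 22.62
tool_pos: [0.5365, -0.3956, 0.0742]
tool_rot: [0.707, 0.044, 0.705, -0.046]
contact_force: [1.0, 0.7, -1.7]
gripper_width: 0.389
```

Run:
```python
from h import *
st=manip.state(); print(st["time"],np.round(st["tool_pos"],4),st["gripper_width"],st["contact_force"])
save("wc4",vision.grab_frame("wrist"))
```

```text
22.625 [ 0.5365 -0.3956  0.0742] 0.38854238185886314 [ 0.9728264   0.71693664 -1.73404478]
```

View pics/wc4.png

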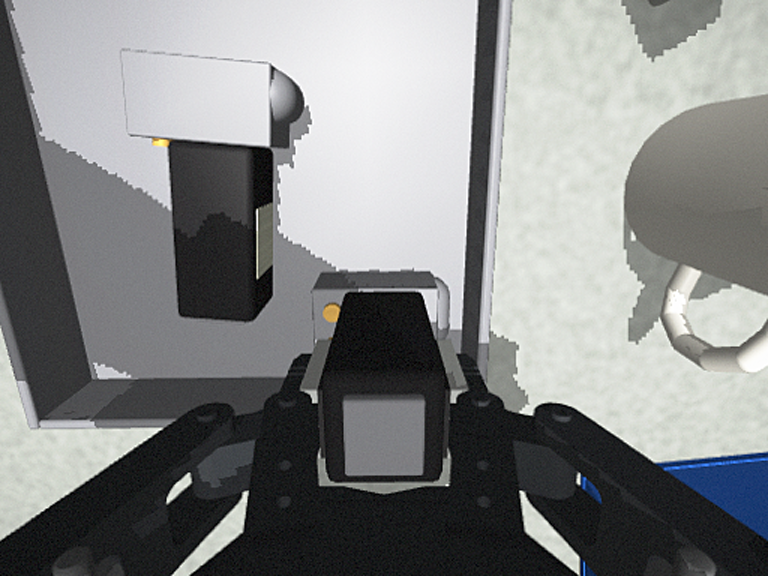

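Emit:
servo_tool --twist '[[0,0,0],[0,0,0],[0,0,0]]' --xyz '[[0,0,-0.3],[0,0,0],[0,0,0]]' --fingers '[0,0,0]'

```text
time: 23.05
tool_pos: [0.5356, -0.3948, 0.0693]
tool_rot: [0.706, 0.045, 0.706, -0.045]
contact_force: [-0.4, 0.8, -2.4]
gripper_width: 0.394
```

Emit:
servo_tool --twist '[[0,0,0],[0,0,0],[0,0,0]]' --xyz '[[0,0,-0.2],[0,0,0],[0,0,0]]' --fingers '[0,0,0]'

```text
time: 23.42
tool_pos: [0.5357, -0.395, 0.0692]
tool_rot: [0.706, 0.045, 0.706, -0.045]
contact_force: [-2.7, 3.1, 5.8]
gripper_width: 0.394
```

Touching the floor. Release, up, and over to valve A.

Emit:
servo_tool --twist '[[0,0,0],[0,0,0],[0,0,0],[0,0,0],[0,0,0],[0,0,0],[0,0,0]]' --xyz '[[0,0,0],[0,0,0],[0,0,0],[0,0,2],[0,0,5],[0,0,6],[0,0,5]]' --fingers '[0.65,0.65,0.65,0.65,0.65,0.8,1]'

```text
time: 24.3
tool_pos: [0.536, -0.3952, 0.252]
tool_rot: [0.707, 0.044, 0.705, -0.046]
contact_force: [-0.1, -0.8, 0.1]
gripper_width: 0.983
```

Run:
```python
from h import *
st=manip.state(); print(st["time"],np.round(st["tool_pos"],4),st["gripper_width"],st["contact_force"])
save("wc5",vision.grab_frame("wrist"))
```

```text
24.3 [ 0.536  -0.3952  0.252 ] 0.9827272718846961 [-0.05151569 -0.80483788  0.06280494]
```

View pics/wc5.png

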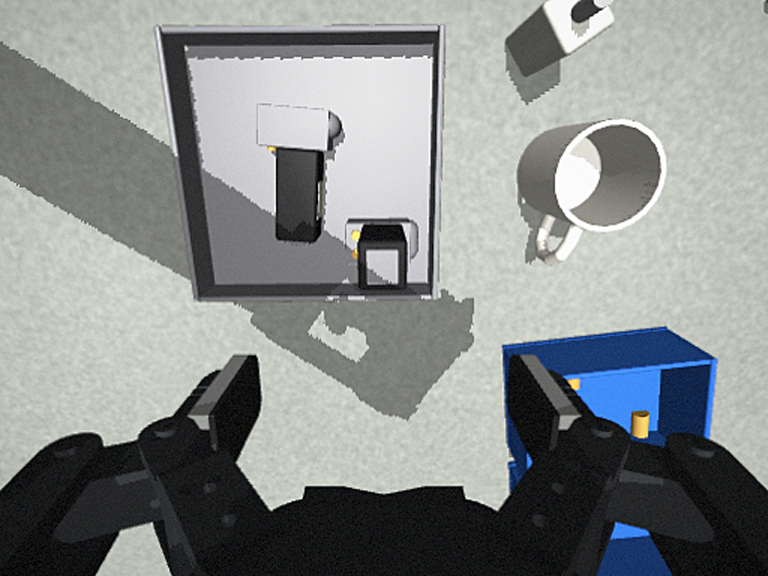

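Valve C stands upright in the tray at (382,255), with the lying valve beside it. Moving to valve A.

Emit:
servo_tool --twist '[[0,0,0],[0,0,0.06],[0,0,0.06],[0,0,0.06],[0,0,0],[0,0,0],[0,0,0],[0,0,0]]' --xyz '[[0.5,3,0],[1,5.5,0],[1,5.5,0],[1,5.5,0],[1,5.5,0],[1,5.5,0],[1,5.5,0],[1,5.5,0]]' --fingers '[1,1,1,1,1,1,1,1]'

```text
time: 25.35
tool_pos: [0.611, 0.022, 0.249]
tool_rot: [0.708, -0.019, 0.706, 0.019]
contact_force: [0.6, -0.7, -0.3]
gripper_width: 0.996
```

Emit:
servo_tool --twist '[[0,0,0],[0,0,0],[0,0,0],[0,0,0],[0,0,0],[0,0,0],[0,0,0],[0,0,0]]' --xyz '[[1,5.5,0],[1.1,5.5,0],[0,0.9,0],[0,0,-5],[0,0,-5],[0,0,-4],[0,0,-2.8],[0,0,0]]' --fingers '[1,1,1,1,1,1,1,1]'

```text
time: 26.35
tool_pos: [0.6297, 0.138, 0.0769]
tool_rot: [0.705, -0.019, 0.709, 0.018]
contact_force: [-0.1, 0.8, -0.3]
gripper_width: 1.001
```

Emit:
servo_tool --twist '[[0,0,0],[0,0,0],[0,0,0],[0,0,0],[0,0,0],[0,0,0],[0,0,0]]' --xyz '[[0,0,0],[0,0,0],[0,0,0],[0,0,0],[0,0,0],[0,0,0],[0,0,0]]' --fingers '[1,0,0,0,0,0,0]'

```text
time: 27.22
tool_pos: [0.6323, 0.1392, 0.0803]
tool_rot: [0.707, -0.019, 0.706, 0.019]
contact_force: [0.1, 0.4, 5.4]
gripper_width: 0.39
```

Run:
```python
from h import *
st=manip.state(); print(st["time"],np.round(st["tool_pos"],4),st["gripper_width"],st["contact_force"])
save("wa1",vision.grab_frame("wrist"))
```

```text
27.225 [0.6323 0.1392 0.0803] 0.390474789214832 [0.11595467 0.44458702 5.43983464]
```

View pics/wa1.png

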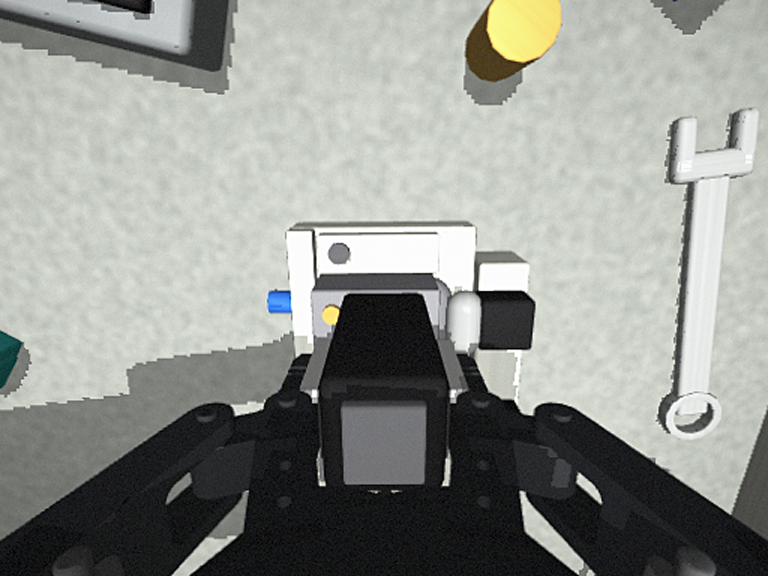

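Emit:
servo_tool --twist '[[0,0,0],[0,0,0],[0,0,0],[0,0,0],[0,0,0],[0,0,0]]' --xyz '[[0,0,0.3],[0,0,0.5],[0,0,0.5],[0,0,0.5],[0,0,0.5],[0,0,0.7]]' --fingers '[0,0,0,0,0,0]'

```text
time: 28.02
tool_pos: [0.6318, 0.1392, 0.1101]
tool_rot: [0.707, -0.019, 0.707, 0.019]
contact_force: [-0.1, -0.1, -2.3]
gripper_width: 0.395
```

Emit:
servo_tool --twist '[[0,0,0],[0,0,0],[0,0,0],[0,0,0],[0,0,0],[0,0,0]]' --xyz '[[0,0,1],[0,0,2.5],[0,0,4],[0,0,4],[0,0,0],[0,0,0]]' --fingers '[0,0,0,0,0,0]'

```text
time: 28.78
tool_pos: [0.6312, 0.1391, 0.2236]
tool_rot: [0.706, -0.019, 0.707, 0.019]
contact_force: [-0.9, 0.3, -2.3]
gripper_width: 0.391
```

Run:
```python
from h import *
st=manip.state(); print(st["time"],np.round(st["tool_pos"],4),st["gripper_width"],st["contact_force"])
save("wa2",vision.grab_frame("wrist"))
```

```text
28.775 [0.6312 0.1391 0.2236] 0.39056905088158844 [-0.8630274   0.3300462  -2.31028653]
```

View pics/wa2.png

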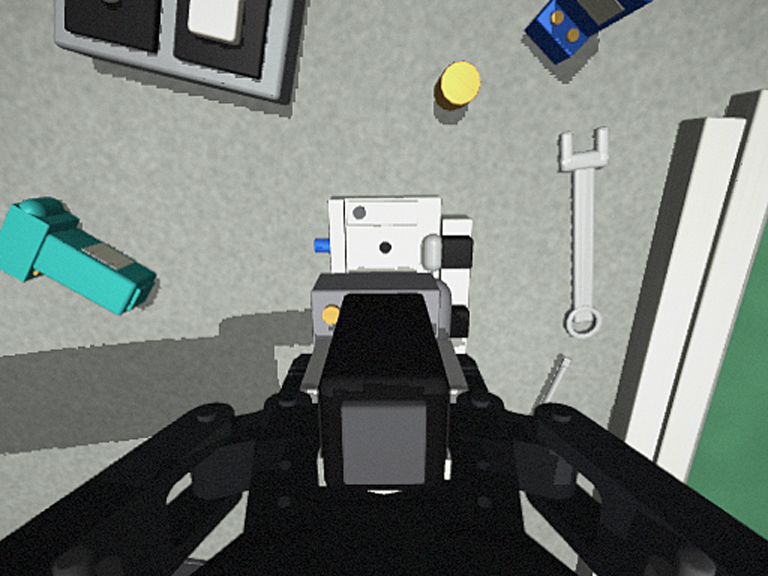

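Valve A is free and its station is empty at (385,247). Carrying it to the tray.

Emit:
servo_tool --twist '[[0,0,0],[0,0,-0.06],[0,0,-0.06],[0,0,-0.06],[0,0,0],[0,0,0],[0,0,0],[0,0,0]]' --xyz '[[-0.5,-3,0],[-1,-5,0],[-1,-5.5,0],[-1,-5.5,0],[-1,-5.5,0],[-1,-5.5,0],[-1,-5.5,0],[-1,-5.5,0]]' --fingers '[0,0,0,0,0,0,0,0]'

```text
time: 29.82
tool_pos: [0.5551, -0.272, 0.2216]
tool_rot: [0.704, 0.046, 0.707, -0.044]
contact_force: [0.5, 0.0, -1.9]
gripper_width: 0.391
```

Emit:
servo_tool --twist '[[0,0,0],[0,0,0],[0,0,0],[0,0,0]]' --xyz '[[-1,-4.5,0],[0,-1.4,0],[0,0,0],[0,0,0]]' --fingers '[0,0,0,0]'

```text
time: 30.32
tool_pos: [0.5468, -0.3284, 0.2234]
tool_rot: [0.705, 0.045, 0.706, -0.044]
contact_force: [-0.5, 0.3, -2.2]
gripper_width: 0.39
```

Run:
```python
from h import *
st=manip.state(); print(st["time"],np.round(st["tool_pos"],4),st["gripper_width"],st["contact_force"])
C=cam("wrist",st)
save("wa3",vision.grab_frame("wrist"))
```

```text
30.325 [ 0.5468 -0.3284  0.2234] 0.3896506255222801 [-0.49544049  0.28134377 -2.23508159]
```

View pics/wa3.png

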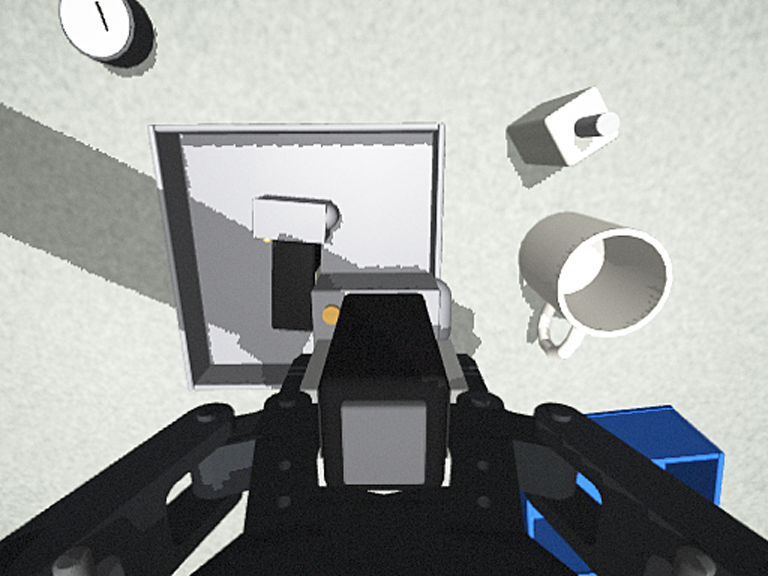

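Run:
```python
from h import *
C=cam("wrist")
for u,v in [(253,198),(326,202),(326,243)]: print("off",np.round(at_z(C,u/1.5,v/1.5,.041),4))
print(np.round(at_z(C,340/1.5,216/1.5,.025),4))
```

```text
off [ 0.455  -0.2753  0.041 ]
off [ 0.5085 -0.285   0.041 ]
off [ 0.5034 -0.3157  0.041 ]
[ 0.5154 -0.2986  0.025 ]
```

Emit:
servo_tool --twist '[[0,0,0],[0,0,0],[0,0,0],[0,0,0],[0,0,0],[0,0,0],[0,0,0],[0,0,0]]' --xyz '[[0.1,-0.5,0],[0,0,-3],[0,0,-5],[0,0,-4],[0,0,-2],[0,0,-1],[0,0,-0.5],[0,0,0]]' --fingers '[0,0,0,0,0,0,0,0]'

```text
time: 31.38
tool_pos: [0.5484, -0.3354, 0.0706]
tool_rot: [0.706, 0.044, 0.705, -0.045]
contact_force: [0.1, 0.2, -2.0]
gripper_width: 0.391
```

Emit:
servo_tool --twist '[[0,0,0],[0,0,0],[0,0,0]]' --xyz '[[0,0,-0.2],[0,0,0],[0,0,0]]' --fingers '[0,0,0]'

```text
time: 31.75
tool_pos: [0.5478, -0.335, 0.0677]
tool_rot: [0.706, 0.045, 0.706, -0.045]
contact_force: [0.7, 0.4, -1.7]
gripper_width: 0.391
```

Emit:
servo_tool --twist '[[0,0,0],[0,0,0],[0,0,0]]' --xyz '[[0,0,-0.3],[0,0,0],[0,0,0]]' --fingers '[0,0,0]'

```text
time: 32.12
tool_pos: [0.5482, -0.3354, 0.0654]
tool_rot: [0.706, 0.044, 0.705, -0.045]
contact_force: [0.6, -0.5, 3.8]
gripper_width: 0.389
```

Emit:
servo_tool --twist '[[0,0,0],[0,0,0],[0,0,0],[0,0,0],[0,0,0],[0,0,0],[0,0,0]]' --xyz '[[0,0,0],[0,0,0],[0,0,0],[0,0,2],[0,0,5],[0,0,6],[0,0,5]]' --fingers '[0.65,0.65,0.65,0.65,0.65,0.8,1]'

```text
time: 33.0
tool_pos: [0.548, -0.3351, 0.2489]
tool_rot: [0.707, 0.044, 0.705, -0.046]
contact_force: [1.5, -0.8, -0.1]
gripper_width: 0.98
```

Run:
```python
from h import *
st=manip.state(); print(st["time"],np.round(st["tool_pos"],4),st["gripper_width"],st["contact_force"])
save("wa4",vision.grab_frame("wrist"))
save("sa4",vision.grab_frame("side"))
```

```text
33.0 [ 0.548  -0.3351  0.2489] 0.9795331337188771 [ 1.47408881 -0.81829649 -0.13043241]
```

View pics/wa4.png

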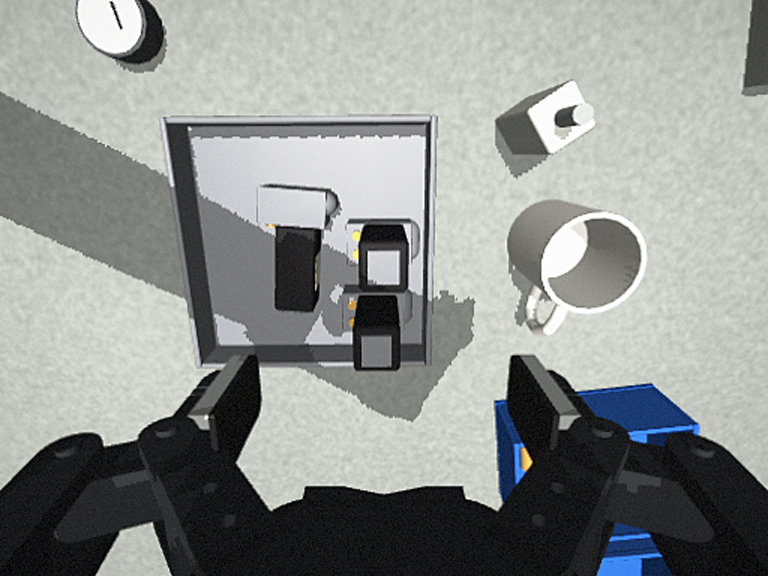

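View pics/sa4.png

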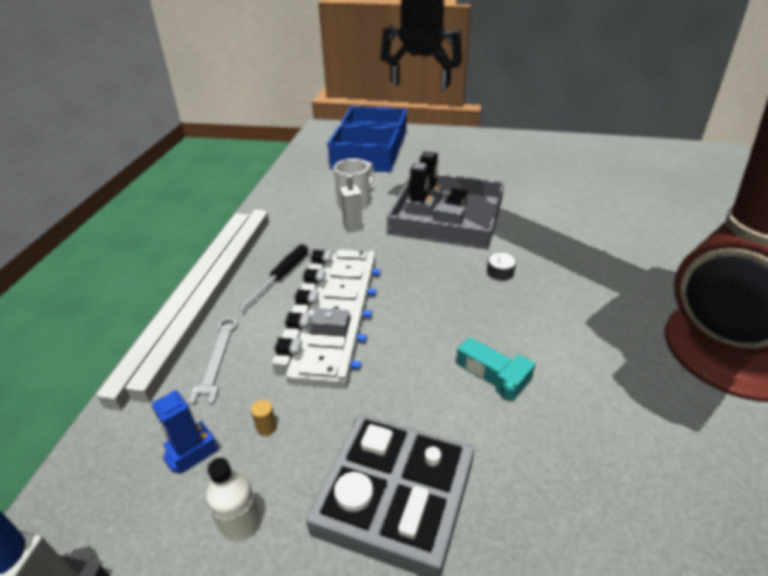

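All three valves are in the tray: two upright at (383,258) and (377,340), one lying at (297,245). The rail holds only the blank. Next is the large round key.

Emit:
servo_tool --twist '[[0,0,0],[0,0,0.06],[0,0,0.06],[0,0,0.06],[0,0,0],[0,0,0],[0,0,0],[0,0,0]]' --xyz '[[0,3,0],[-0.2,5.5,0],[-0.2,5.5,0],[-0.2,5.5,0],[-0.2,5.5,0],[-0.2,5.5,0],[-0.2,5.5,0],[-0.2,5.5,0]]' --fingers '[1,0,0,0,0,0,0,0]'

```text
time: 34.1
tool_pos: [0.5333, 0.0819, 0.2452]
tool_rot: [0.707, -0.019, 0.706, 0.019]
contact_force: [1.4, 1.1, 0.1]
gripper_width: -0.003
```

Emit:
servo_tool --twist '[[0,0,0],[0,0,0],[0,0,0],[0,0,0],[0,0,0],[0,0,0],[0,0,0],[0,0,0]]' --xyz '[[-0.2,5.5,0],[-0.2,5.5,0],[-0.2,5.5,0],[-0.3,5.5,0],[0,4,0],[0,2.2,0],[0,0,0],[0,0,0]]' --fingers '[0,0,0,0,0,0,0,0]'

```text
time: 35.1
tool_pos: [0.5249, 0.361, 0.2444]
tool_rot: [0.707, -0.019, 0.707, 0.018]
contact_force: [0.4, 0.7, 0.6]
gripper_width: -0.005
```

Run:
```python
from h import *
st=manip.state(); print(st["time"],np.round(st["tool_pos"],4),st["gripper_width"],st["contact_force"])
C=cam("top");f=vision.grab_frame("top");save("tb",f)
```

```text
35.1 [0.5249 0.361  0.2444] -0.0045759260016836525 [0.39446685 0.65312388 0.57696033]
```

View pics/tb.png

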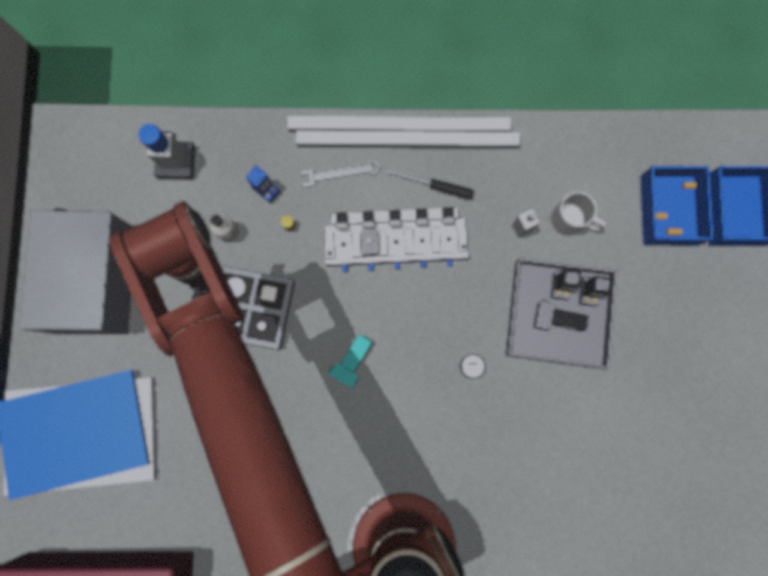

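Emit:
servo_tool --twist '[[0,0,0],[0,0,0],[0,0,0],[0,0,0],[0,0,0],[0,0,0]]' --xyz '[[0,0,-4],[0,0,-5],[0,0,-5],[0,0,-3.5],[0,0,0],[0,0,0]]' --fingers '[0,0,0,0,0,0]'

```text
time: 35.9
tool_pos: [0.526, 0.362, 0.0714]
tool_rot: [0.708, -0.018, 0.706, 0.019]
contact_force: [0.4, -0.2, 0.2]
gripper_width: 0.005
```

Run:
```python
from h import *
st=manip.state(); print(st["time"],np.round(st["tool_pos"],4),st["gripper_width"],st["contact_force"])
f=vision.grab_frame("side");save("sr",f[240:384,180:350],4)
```

```text
35.9 [0.526  0.362  0.0714] 0.004706927647790045 [ 0.40433766 -0.19144383  0.19588003]
```

View pics/sr.png

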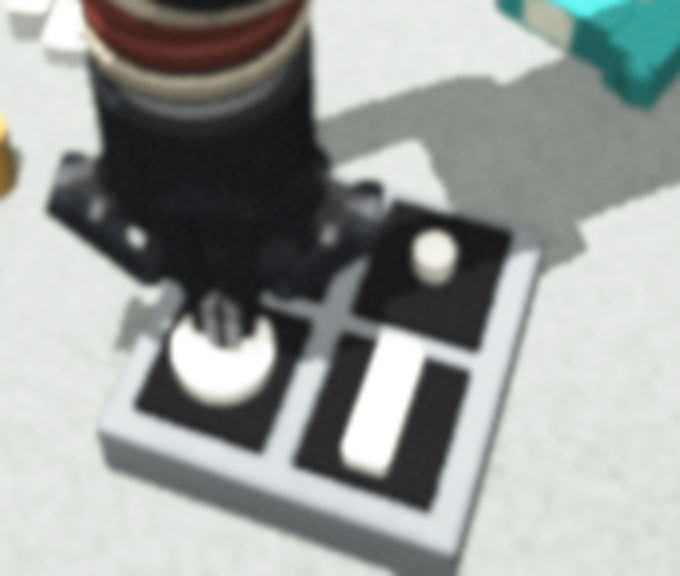

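The fingertips are over the round key at (222,345) in the crop. Pressing to about z = 0.056.

Emit:
servo_tool --twist '[[0,0,0],[0,0,0],[0,0,0],[0,0,0],[0,0,0],[0,0,0]]' --xyz '[[0,0,-0.6],[0,0,-0.4],[0,0,-0.3],[0,0,-0.1],[0,0,0],[0,0,0]]' --fingers '[0,0,0,0,0,0]'

```text
time: 36.7
tool_pos: [0.5253, 0.3625, 0.0561]
tool_rot: [0.707, -0.018, 0.706, 0.019]
contact_force: [2.4, 1.0, 4.8]
gripper_width: 0.001
```

Emit:
servo_tool --twist '[[0,0,0],[0,0,0]]' --xyz '[[0,0,-0.1],[0,0,0]]' --fingers '[0,0]'

```text
time: 36.95
tool_pos: [0.5254, 0.3625, 0.056]
tool_rot: [0.707, -0.019, 0.706, 0.019]
contact_force: [-0.3, -0.5, 9.7]
gripper_width: -0.004
```

Run:
```python
from h import *
for i in range(3):
    st=manip.state(); print(st["time"],np.round(st["tool_pos"],4),np.round(st["contact_force"],2)); f=vision.grab_frame("side")
```

```text
36.95 [0.5254 0.3625 0.056 ] [-0.27 -0.53  9.74]
37.0 [0.5254 0.3625 0.056 ] [-0.81 -1.88  8.64]
37.05 [0.5254 0.3625 0.056 ] [-0.71 -1.25  9.87]
```

Round key bottomed (over 9 N). Now up 4 cm, across to the square key (dx -1.05, dy -7.1 cm) and press.

Emit:
servo_tool --twist '[[0,0,0],[0,0,0],[0,0,0],[0,0,0],[0,0,0],[0,0,0],[0,0,0],[0,0,0]]' --xyz '[[0,0,2],[0,0,2],[-0.35,-2.4,0],[-0.35,-2.4,0],[-0.35,-2.3,0],[0,0,0],[0,0,-1.5],[0,0,-1.2]]' --fingers '[0,0,0,0,0,0,0,0]'

```text
time: 38.1
tool_pos: [0.5137, 0.2914, 0.0659]
tool_rot: [0.706, -0.019, 0.707, 0.019]
contact_force: [0.8, 0.1, 0.0]
gripper_width: -0.003
```

Emit:
servo_tool --twist '[[0,0,0],[0,0,0],[0,0,0],[0,0,0],[0,0,0],[0,0,0]]' --xyz '[[0,0,0],[0,0,-0.6],[0,0,-0.4],[0,0,-0.3],[0,0,0],[0,0,0]]' --fingers '[0,0,0,0,0,0]'

```text
time: 38.85
tool_pos: [0.5145, 0.2916, 0.056]
tool_rot: [0.707, -0.019, 0.707, 0.019]
contact_force: [-2.8, -0.0, 7.6]
gripper_width: 0.001
```

Run:
```python
from h import *
for i in range(3):
    st=manip.state(); print(st["time"],np.round(st["tool_pos"],4),np.round(st["contact_force"],2)); f=vision.grab_frame("side")
save("sq2",f[240:384,180:350],4)
```

```text
38.85 [0.5145 0.2916 0.056 ] [-2.81 -0.04  7.64]
38.9 [0.5146 0.2916 0.056 ] [-2.3  -0.25  7.82]
38.95 [0.5145 0.2916 0.056 ] [-3.52 -0.4   7.9 ]
```

View pics/sq2.png

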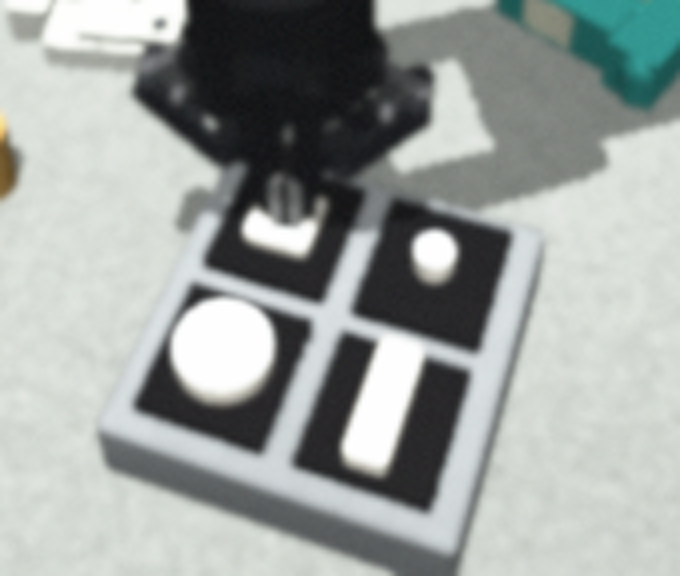

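The square key is down (7.8 N) and the round key is back up at (222,350). Lifting clear.

Emit:
servo_tool --twist '[[0,0,0],[0,0,0],[0,0,0],[0,0,0],[0,0,0],[0,0,0]]' --xyz '[[0,0,2],[0,0,4],[-2,0,5],[-4,0,5],[-4,0,0],[0,0,0]]' --fingers '[0,0,0,0,0,0]'

```text
time: 39.75
tool_pos: [0.4137, 0.2913, 0.2145]
tool_rot: [0.708, -0.019, 0.706, 0.02]
contact_force: [0.8, 0.4, -0.9]
gripper_width: 0.002
```

Run:
```python
from h import *
st=manip.state(); print(st["time"],np.round(st["tool_pos"],4),np.round(st["contact_force"],2)); save("sf",vision.grab_frame("side"))
save("tf",vision.grab_frame("top"))
```

```text
39.75 [0.4137 0.2913 0.2145] [ 0.76  0.41 -0.94]
```

View pics/sf.png

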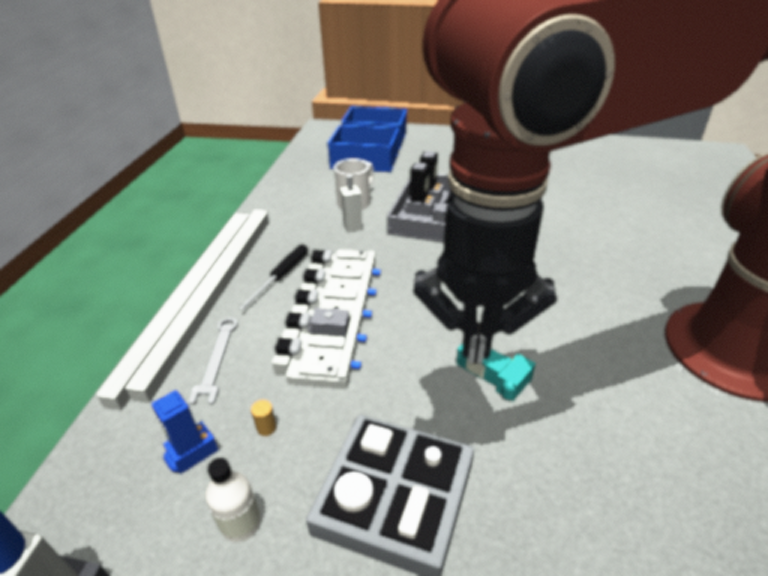

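View pics/tf.png

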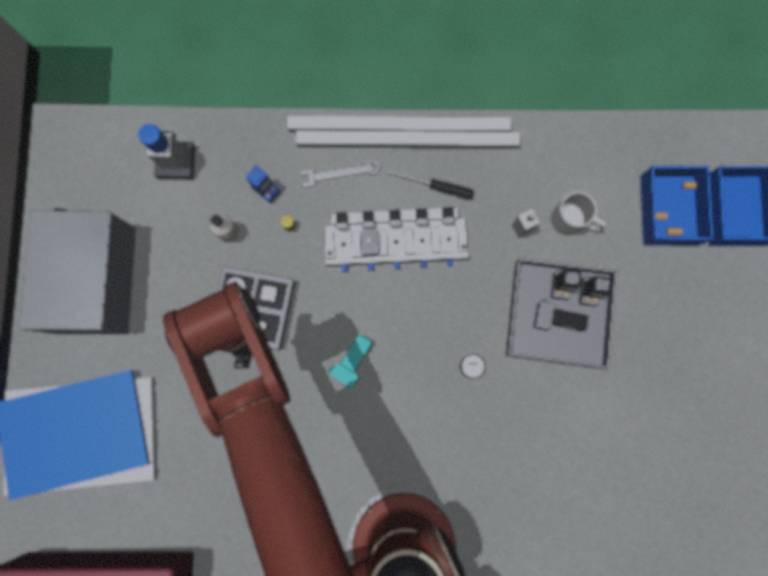

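All the keys are up. The three valves are in the tray, around (570,300) in the top view, the blank is on the rail, the other objects are where they started, and the arm is clear.

```bash
python3 -c "
from h import *
print(job.job_done())"
```

```text
the job is handed in; nothing more can be done
None
```

The job is done in the order asked and handed in at about 40 s of the 210 s; no verdict was reported.

- **Air off:** I pressed the square key, then the long bar key. Both went to the bottom stop (about 7 and 9 N), and both were seen back up before I moved any valve.
- **Valves:** Only two tall valves were on the rail, and I pulled both straight up off their catches. They stand upright in the grey tray, and the valve from the bench lies flat beside them.
- **Restart:** I pressed the large round key (about 9 N), then the square key again (about 8 N). The small round key was never pressed.

**Last checks:** The final side and top pictures show all four keys up, all three valves inside the tray and the blanking block still clipped on the rail. The other things on the bench are where they started, the look-alikes included. The arm is clear of everything.

**Disagreements:**
- The lying valve was found about 3 cm from where I had set it down in the tray, probably the announced knock. It stayed flat, so I placed the other two around it.
- The keys' tops sat about 4 mm lower in the arm's readings than the stated 66 mm, so I judged each press by force.

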